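# Tighten a strap clamp's bolt with a click wrench

## Robot

A 7-joint arm with a two-finger parallel gripper is mounted at the origin on a cart in front of the work surface, level with it; the furniture and walls round the work are solid. World frame = base frame: x ahead of the robot, y to its left, z up, the work surface at z = 0. Lengths are in m, angles in degrees, forces in N, time in s.
With the tool pointing down it reaches from about 0.425 to 0.875 m from the base axis. Payload 4.7 kg.
Tool frame: the origin (TCP) lies midway between the tips of the shut fingers; the grasp point (between the pads) lies 19 mm behind it (env.grip_depth is the distance from the TCP to the grasp point, in m); z points along the fingers, y is the line along which they close (so a half turn about z gives the same grasp; the last joint's range is limited). The gripper opens to 87 mm and grips with 3 to 60 N. Pads are 19 mm wide; open, the fingers measure 117 mm over their backs; the gripper's body (75 mm by 190 mm) begins 51 mm behind the grasp point.
Start: joints at [66.87, 18.392, -4.016, 83.108, 1.295, 78.541, -3.26], TCP at [0.264, -0.594, 0.223] pointing down, gripper open.
Joint ranges: [-163.93, 163.93], [-17.29, 119.83], [-79.2, 71.16], [3.27, 140.29], [-89.18, 269.18], [5.43, 117.66], [-154.24, 154.24]. Speed limits (degrees/s): [147.25, 147.25, 180, 180, 180, 180, 180].

## Interface

Orientations are given as [roll, pitch, yaw] about the fixed x, y, z axes, in that order (R = Rz(yaw) Ry(pitch) Rx(roll)).
In Python, from cell import get_obs, optics, env, nets gives the robot as it stands.
- The arm moves only by the shell command python3 -m creep 'ROWS' [FORCE]. ROWS is JSON, a list of rows, each an object of numbers: "wx", "wy", "wz": the turn, a rotation vector about the tool's x, y, z in degrees; "tx", "ty", "tz": the shift along the tool's x, y, z in mm; "gripper": the opening, from -1 (shut) to 1 (fully open). A call has 1 to 5 rows; each row is the pose to reach, as a shift and turn from the pose commanded when the call began, along the tool's axes at that moment; what a row does not reach only later rows make up. A row lasts 1/12 s, in which the tool goes at most 41.7 mm and 7.16 degrees, less where a joint would pass 70% of its speed; a pose out of reach is approached as far as the arm can. A call with a gripper value outside its range is refused whole. The fingers move at their own pace and stop on an object; FORCE is the grip in N (left out, the last holds). Time passes only in rows, so rows that repeat a pose let the fingers close. It gives the time, the measured TCP pose, the force, the opening and the grip force at its end, in the units of the state.
- get_obs(): the state, without advancing time (a new reading comes with each control period).
- optics.read_camera(name): name is "scene" or "top" or "wrist"; returns (picture, depth): 400x640x3 uint8, red, green, blue; 400x640 float32, m along the optical axis (not along the pixel's ray), 0 where there is no reading.
- optics.camera_info(name): a dict with "fovy" (degrees; the focal length in pixels is half the picture's height over the tangent of half this angle, whatever the lens; pixels are square), "cx", "cy" (the principal point, pixels), "R" (3x3) and "t" (3): a world point X has camera coordinates R X + t; the wrist camera has in their place "tool_from_camera" (4x4, takes a point from camera to tool coordinates, whose origin is the TCP and whose axes are the flange's). Camera axes: x right, y down, z forward; pixel columns grow to the right and rows downward; lengths in m; the calibration is good to about 2 mm. A picture is of the moment at which its call begins: read the wrist's pose just before it. camera_info takes no time and is no camera call.
- env.sign_off(): hands the job in; it is judged then, once.
Trained networks look in the newest picture that a camera, given by its name, has taken for a name from the list of things; names that differ only in an ending like _2 or _b are one class to them, and where a whole thing is asked for, a point or a joint stands for the part that bears it (a point fixed in the world has none). Each returns a list of dicts, best first, with "confidence" (0 to 1); they miss things now and then, are a little off and sometimes report something else, mostly with a low value. They report only what shows in the picture. A call takes as long as a camera call.
- nets.look_for(query, camera): "point" ([x, y, z] in m, in world coordinates, good to about 4 mm: the middle of the surface that is visible of it).
- nets.place_of(query, camera): "point" ([x, y, z] in m, in world coordinates, good to about 4 mm: a listed point, or the origin of a listed thing).
The state is a dict: "time_s": time; "qpos": joint angles; "joint_velocities": joint speeds; "effort": joint torques, N m; "tool_pos": TCP position; "tool_rot": TCP orientation; "force": force on the tool from outside, world axes, zero at the start; "wrist_torque": the same for the moment, N m; "grip_width": finger opening in m; "grasp_force": force on a finger pad.
Only numpy, scipy, OpenCV 4.12 (cv2) and the standard library are available. Lean on these libraries where they do the work, as an engineer would, in place of code of your own. Each camera call takes 0.05 s, during which the arm holds its last target. There are 200 camera calls.

## Task

Take the click wrench from the mat, push its ring end fully down over the hex head of the strap clamp's bolt, and tighten the bolt (clockwise) until the wrench's breakaway knuckle trips, that is, the handle gives way and folds over most of its short way. Stop there and do not force the bolt further; then lift the wrench off and lay it flat on the mat again, handle still folded at the knuckle, with nothing else on the bench disturbed.

Things in the scene. Friction and masses are not known exactly. Their poses are not given: they have to be found in the camera images.
- wrench: ring end of the click wrench (steel ring, knuckle, dark handle; 230 mm long, 0.3 kg). Origin: centre of the ring's underside; +z up, +x towards the handle. Ring 18 mm high, 46 mm across, open right through: six-sided hole 31.5 mm across flats, corners at 0, 60, 120.. degrees from +x. The tool lies flat on the undersides of ring and handle. Knuckle pin (upright) at x = 40 mm.
- wrench_fold (a joint): fold at the wrench's knuckle, rad: 0 straight, 0.22 fully folded (handle clockwise from above relative to the ring). A stiff breakaway  rigid up to about 0.9 N m about its pin (9 to 10 N sideways at the grip middle), then it gives way and folds at that same torque, and stays as folded as it was left. It has tripped above 0.12. At 0.22 it is solid again and passes on all torque.
- wrench_grip (a point): middle of the wrench's handle grip, 134 mm from the ring centre, 14 mm above the tool's underside; its x axis runs along the handle, away from the ring. The grip is a straight bar 132 mm long, 24 mm wide, 28 mm high; the tool's centre of mass lies about 40 mm from here towards the ring.
- bolt_seat (a point): on the clamp bolt's axis, on top of its round flange (45 mm wide), where the ring's underside rests when fully down; 64 mm above the bench. The hex head stands 14 mm above this, 30 mm across flats, plus a 3.5 mm conical top. z up; flats face +x and every 60 degrees, so the wrench's +x must stand 30, 90, 150.. degrees from this x axis; 4 degrees either way still goes on (and is play in turning).
- bolt_head (a joint): elastic wind-up of the bolt head, rad, positive clockwise from above: 0.1 rad per N m on the bolt, back to 0 when let go. The bolt first runs down against 0.25 N m friction for an unknown 0.1 to 0.7 rad, then is seated and turns no more. The wrench trips at about 0.09 to 0.15; above 0.24 (2.4 N m, 18 N at the grip middle) the bolt is overtightened.
- clamp: strap clamp fixed to the bench: steel base plate 170 x 100 x 16 mm, on it a strap 125 x 42 mm (top 50 mm above the bench) holding down a small block; the bolt stands at its centre. Origin: centre of the plate's underside, on the bolt's axis; x along the strap.
- mat: thin black rubber mat fixed on the bench, 300 x 120 x 4 mm, on which the wrench lies; origin at the centre of its underside, x along its length.
- spanner_17: loose plain combination spanner, 217 mm long, flat on the bench behind; origin centre of its underside. Leave alone.
- spanner_13: loose plain combination spanner, 178 mm long, flat on the bench behind; origin centre of its underside. Leave alone.
- hex_bolt: loose hex bolt, 59 mm long, 20 mm high, lying on the bench between mat and clamp; origin centre of its underside. Leave alone.

How it is judged (in metres and radians):
On the way, in this order (a step that is already met when the one before it is completed fails the run):
1. the ring is fully down over the bolt's hex head (horizontal distance between wrench and bolt_seat below 0.004 m and z of wrench in the frame of bolt_seat below 0.005 m and angle between wrench's own z axis and vertical below 0.12 rad and value of joint wrench_fold below 0.08 rad), for 0.2 s.
2. the bolt is pulled tight with the ring on it (wound up 0.07 rad, 0.7 N m) while the handle is still straight (all of step 1 and value of joint bolt_head above 0.07 rad).
3. the wrench's knuckle has tripped (fold above 0.12 rad) with the ring still on the bolt (horizontal distance between wrench and bolt_seat below 0.004 m and z of wrench in the frame of bolt_seat below 0.005 m and angle between wrench's own z axis and vertical below 0.12 rad and value of joint wrench_fold above 0.12 rad), for 0.1 s.
At the end, for the whole second after the job is handed in: the wrench lies flat and at rest on the mat (ring centre and grip middle both over the mat, underside within 6 mm of its top, tilt under 0.06 rad), its handle still folded (over 0.12 rad), and the bolt is free of load (wind-up under 0.05 rad) (x of wrench in the frame of mat between -0.15 and 0.15 m and y of wrench in the frame of mat between -0.06 and 0.06 m and x of wrench_grip in the frame of mat between -0.15 and 0.15 m and y of wrench_grip in the frame of mat between -0.06 and 0.06 m and z of wrench in the frame of mat below 0.01 m and angle between wrench's own z axis and vertical below 0.06 rad and value of joint wrench_fold above 0.12 rad and linear speed of wrench below 0.02 m/s and value of joint bolt_head below 0.05 rad); the robot touches nothing.
It fails at once if the bolt is overtightened (wound up more than 0.24 rad, 2.4 N m) (value of joint bolt_head above 0.24 rad).
It fails at once if the spanner_17 is moved more than 20 mm (distance of spanner_17 from where it was at the start of the episode above 0.02 m).
It fails at once if the spanner_13 is moved more than 20 mm (distance of spanner_13 from where it was at the start of the episode above 0.02 m).
It fails at once if the hex_bolt is moved more than 20 mm (distance of hex_bolt from where it was at the start of the episode above 0.02 m).
It also fails if it takes over 58 s, if anything falls off the work surface, if the arm or the gripper's body presses on something with over 40 N, if the wrist force passes 120 N, or if a joint passes its speed limit or range.

## Working session

There is one attempt and no reset: what is moved stays moved. The work goes in short steps, Python scripts to look and compute and a shell command to move; the robot and the scene stay as the last step left them, time stands still between calls to the robot, and variables do not carry over. Pictures are saved under pics/ and viewed, at most 10 in all, crops included, and the job is handed in when it is done.

```bash
ls; mkdir -p pics; cat > h.py <<'E'
import numpy as np, cv2
from scipy.spatial.transform import Rotation as Ro
from cell import get_obs, optics, env, nets
def cam(n):
    o=get_obs(); p,d=optics.read_camera(n); i=optics.camera_info(n)
    f=p.shape[0]/2/np.tan(np.radians(i["fovy"])/2)
    if n=="wrist":
        T=np.eye(4); T[:3,:3]=Ro.from_euler('xyz',o["tool_rot"],degrees=True).as_matrix(); T[:3,3]=o["tool_pos"]
        M=T@np.array(i["tool_from_camera"])
    else:
        M=np.eye(4); R=np.array(i["R"]); M[:3,:3]=R.T; M[:3,3]=-R.T@np.array(i["t"])
    return p,d,i,f,M
def world(d,i,f,M):
    v,u=np.mgrid[:d.shape[0],:d.shape[1]]
    P=np.stack([(u-i["cx"])/f*d,(v-i["cy"])/f*d,d],-1)
    return P@M[:3,:3].T+M[:3,3]
def save(p,n): cv2.imwrite("pics/"+n,p[:,:,::-1])
E
python3 - <<'E'
from h import *
o=get_obs();print({k:np.round(v,3).tolist() for k,v in o.items()})
p,d,i,f,M=cam("top");save(p,"top0.png");print(f,M.round(3).tolist())
for q in ["wrench","wrench_grip","bolt_seat","clamp","mat","spanner_17","spanner_13","hex_bolt"]:
    r=nets.place_of(q,"top");print(q,[(np.round(x["point"],4).tolist(),round(x["confidence"],2)) for x in r[:2]])
E
```

```text
pics
{'time_s': 0.0, 'qpos': [66.868, 18.441, -4.015, 83.176, 1.295, 78.541, -3.261], 'joint_velocities': [-0.005, -0.041, 0.028, 0.065, -0.055, -0.026, 0.019], 'effort': [-0.0, -49.129, -0.404, -31.253, -0.064, 0.044, 0.0], 'tool_pos': [0.263, -0.594, 0.221], 'tool_rot': [-179.887, 0.006, 23.94], 'force': [-0.314, -0.018, 0.611], 'wrist_torque': [-0.029, 0.003, 0.054], 'grasp_force': 0.0, 'grip_width': 0.087}
384.9045202880041 [[0.015, -0.992, 0.122, 0.49], [-1.0, -0.015, 0.0, 0.06], [0.001, -0.122, -0.993, 0.91], [0.0, 0.0, 0.0, 1.0]]
wrench [([0.6242, 0.2565, 0.0063], 0.97)]
wrench_grip [([0.4933, 0.2522, 0.016], 0.65)]
bolt_seat [([0.5594, -0.0328, 0.0642], 0.87)]
clamp [([0.5634, -0.032, 0.0007], 0.81)]
mat [([0.5332, 0.25, 0.0001], 0.92)]
spanner_17 [([0.7641, 0.0725, 0.0022], 0.73)]
spanner_13 [([0.7641, 0.0725, 0.0022], 0.73)]
hex_bolt [([0.4355, 0.0457, 0.0009], 0.52)]
```

View pics/top0.png

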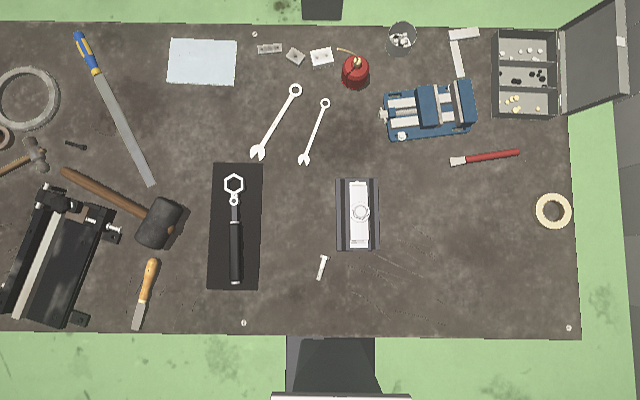

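The wrench's ring is at about (234,184) and its handle runs down to (236,283). The clamp bolt is at (360,212) and the loose hex bolt at (322,266). I'll plan the travel, passing over the clamp for a close look.

```bash
cat >> h.py <<'E'
def plan(P,yaw,way):
    """way: list of (xyz m, yaw deg) -> print tool-axis shifts/turn for each call, from start pose P,yaw (tool down)"""
    P=np.array(P)
    for Q,y in way:
        R=Ro.from_euler('xyz',[180,0,yaw],degrees=True).as_matrix()
        s=R.T@(np.array(Q)-P)*1000
        print("t",s.round(1).tolist(),"wz",round(-((y-yaw+180)%360-180),1)); P=np.array(Q);yaw=y
E
python3 - <<'E'
from h import *
a=np.array([.264,-.594,.223]);b=np.array([.5,-.05,.25]);c=np.array([.51,.252,.2])
plan(a,23.94,[(a+(b-a)/3,59),(a+(b-a)*2/3,94),(b,129),((b+c)/2,156),(c,182)])
print(optics.camera_info("wrist"))
E
```

```text
t [145.5, -133.8, -9.0] wz -35.1
t [195.9, -26.0, -9.0] wz -35
t [175.4, 91.1, -9.0] wz -35
t [114.2, 98.9, 25.0] wz -27
t [56.8, 140.0, 25.0] wz -26
{'fovy': 66.1766375726607, 'cx': 319.6890094930092, 'cy': 199.9038870282393, 'tool_from_camera': array([[-1.28389857e-03, -9.62920995e-01, -2.69780481e-01,
         7.26796321e-02],
       [ 9.99998976e-01, -1.06595706e-03, -9.54349340e-04,
        -1.17854629e-03],
       [ 6.31388607e-04, -2.69781431e-01,  9.62921378e-01,
        -1.62414635e-01],
       [ 0.00000000e+00,  0.00000000e+00,  0.00000000e+00,
         1.00000000e+00]])}
```

```bash
python3 -m creep '[{"tx":29,"ty":-27,"tz":-2,"wz":-7,"gripper":1},{"tx":58,"ty":-54,"tz":-4,"wz":-14,"gripper":1},{"tx":87,"ty":-80,"tz":-5,"wz":-21,"gripper":1},{"tx":116,"ty":-107,"tz":-7,"wz":-28,"gripper":1},{"tx":145,"ty":-134,"tz":-9,"wz":-35,"gripper":1}]'
python3 -m creep '[{"tx":39,"ty":-5,"tz":-2,"wz":-7},{"tx":78,"ty":-10,"tz":-4,"wz":-14},{"tx":118,"ty":-16,"tz":-5,"wz":-21},{"tx":157,"ty":-21,"tz":-7,"wz":-28},{"tx":196,"ty":-26,"tz":-9,"wz":-35}]'
python3 -m creep '[{"tx":35,"ty":18,"tz":-2,"wz":-7},{"tx":70,"ty":36,"tz":-4,"wz":-14},{"tx":105,"ty":55,"tz":-5,"wz":-21},{"tx":140,"ty":73,"tz":-7,"wz":-28},{"tx":175,"ty":91,"tz":-9,"wz":-35}]'
python3 - <<'E'
from h import *
p,d,i,f,M=cam("wrist");save(p,"w1.png")
W=world(d,i,f,M);np.savez("w1.npz",p=p,W=W)
for q in ["bolt_seat","clamp","hex_bolt"]:
    r=nets.place_of(q,"wrist");print(q,[(np.round(x["point"],4).tolist(),round(x["confidence"],2)) for x in r[:2]])
o=get_obs();print(o["time_s"],o["tool_pos"],o["tool_rot"])
E
```

```text
bolt_seat []
clamp []
hex_bolt []
0.65 [ 0.26371936 -0.59413894  0.22263173] [1.79991206e+02 4.02408576e-03 2.39407346e+01]validation failed for argument at $[0]...
validation failed for argument at $[0]...
validation failed for argument at $[0]...
```

View pics/w1.png

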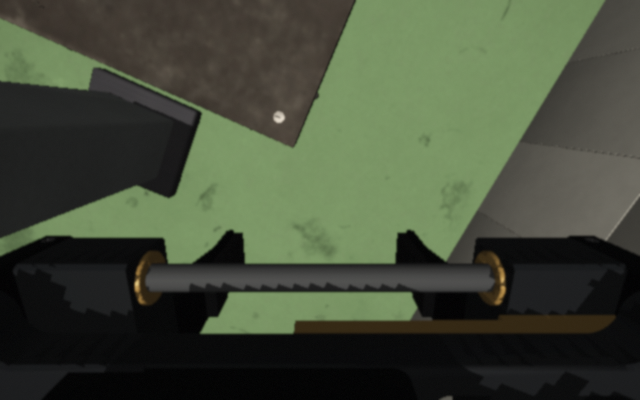

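The picture shows the bench corner and the gripper, so the arm hasn't moved and the rows were refused. I'll try again with all seven keys in each row.

```bash
python3 -m creep '[{"wx":0,"wy":0,"wz":-7,"tx":29,"ty":-27,"tz":-2,"gripper":1},{"wx":0,"wy":0,"wz":-14,"tx":58,"ty":-54,"tz":-4,"gripper":1},{"wx":0,"wy":0,"wz":-21,"tx":87,"ty":-80,"tz":-5,"gripper":1},{"wx":0,"wy":0,"wz":-28,"tx":116,"ty":-107,"tz":-7,"gripper":1},{"wx":0,"wy":0,"wz":-35,"tx":145,"ty":-134,"tz":-9,"gripper":1}]'
```

```text
time_s: 1.07
tool_pos: [0.3423, -0.411, 0.2317]
tool_rot: [180.0, 0.0, 59.3]
force: [0.5, 0.3, 0.7]
grip_width: 0.0871
grasp_force: 0.0
```

```bash

python3 -m creep '[{"wx":0,"wy":0,"wz":-7,"tx":39,"ty":-5,"tz":-2,"gripper":1},{"wx":0,"wy":0,"wz":-14,"tx":78,"ty":-10,"tz":-4,"gripper":1},{"wx":0,"wy":0,"wz":-21,"tx":118,"ty":-16,"tz":-5,"gripper":1},{"wx":0,"wy":0,"wz":-28,"tx":157,"ty":-21,"tz":-7,"gripper":1},{"wx":0,"wy":0,"wz":-35,"tx":196,"ty":-26,"tz":-9,"gripper":1}]'
python3 -m creep '[{"wx":0,"wy":0,"wz":-7,"tx":35,"ty":18,"tz":-2,"gripper":1},{"wx":0,"wy":0,"wz":-14,"tx":70,"ty":36,"tz":-4,"gripper":1},{"wx":0,"wy":0,"wz":-21,"tx":105,"ty":55,"tz":-5,"gripper":1},{"wx":0,"wy":0,"wz":-28,"tx":140,"ty":73,"tz":-7,"gripper":1},{"wx":0,"wy":0,"wz":-35,"tx":175,"ty":91,"tz":-9,"gripper":1}]'
python3 - <<'E'
from h import *
p,d,i,f,M=cam("wrist");save(p,"w2.png")
W=world(d,i,f,M);np.savez("w2.npz",p=p,W=W)
for q in ["bolt_seat","clamp","hex_bolt"]:
    r=nets.place_of(q,"wrist");print(q,[(np.round(x["point"],4).tolist(),round(x["confidence"],2)) for x in r[:2]])
o=get_obs();print(o["time_s"],o["tool_pos"],o["tool_rot"])
E
```

```text
time_s: 1.48
tool_pos: [0.4211, -0.2296, 0.241]
tool_rot: [180.0, 0.1, 94.3]
force: [1.0, 0.3, -0.4]
grip_width: 0.0869
grasp_force: 0.0
time_s: 1.9
tool_pos: [0.4999, -0.0488, 0.2501]
tool_rot: [180.0, 0.1, 129.3]
force: [0.7, 0.7, 0.3]
grip_width: 0.087
grasp_force: 0.0
bolt_seat [([0.561, -0.0301, 0.0686], 0.62), ([0.7599, 0.0678, -0.0014], 0.48)]
clamp [([0.5609, -0.0292, -0.0042], 0.91)]
hex_bolt [([0.4379, 0.0473, -0.0017], 0.98), ([0.5643, -0.0312, -0.0018], 0.4)]
2.1 [ 0.49970443 -0.0495454   0.24970939] [-1.79989428e+02  3.01210880e-02  1.29076634e+02]
```

View pics/w2.png

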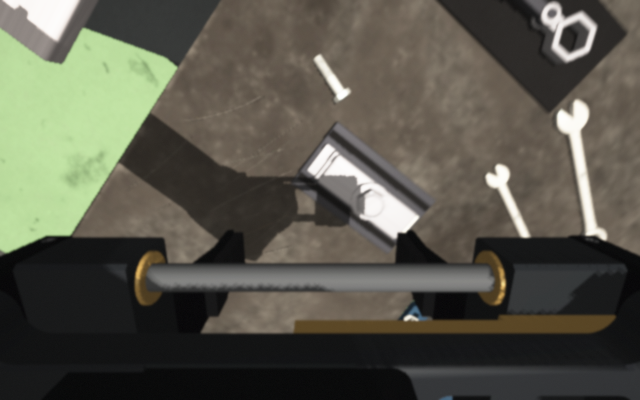

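The clamp is in view with the bolt at about (370,201), next to the gripper's shadow. The wrench ring is at (572,36). Next I'll use depth to get the bolt centre and strap direction.

```bash
cat > m.py <<'E'
from h import *
def fit(P):
    (c,(w,h),a)=cv2.minAreaRect(P.astype(np.float32)*1000)
    if w<h: a+=90;w,h=h,w
    return np.round(c,1),round(w,1),round(h,1),round(a,2)
E
python3 - <<'E'
from m import *
z=np.load("w2.npz");W=z["W"];x,y,h=W[...,0],W[...,1],W[...,2]
n=np.hypot(x-.561,y+.031)<.11
print(np.histogram(h[n],np.arange(-.004,.1,.004)))
top=(np.hypot(x-.561,y+.031)<.03)&(h>.073)
print("head",fit(W[top][:,:2]),W[top].mean(0).round(4),top.sum())
fl=(np.hypot(x-.561,y+.031)<.035)&(h>.059)
print("flange+",fit(W[fl][:,:2]))
st=n&(h>.042)&(h<.056); print("strap",fit(W[st][:,:2]))
pl=n&(h>.010)&(h<.022); print("plate",fit(W[pl][:,:2]))
a=np.array([.4997,-.0495,.2497]);c=np.array([.51,.252,.2])
plan(a,129.1,[((a+c)/2,156),(c,182)])
E
```

```text
(array([5754, 4110,   14,   11, 2061, 3110,   14,  179,  165,   19,  204,
         20,  106, 2193,    6,    0,  206,  213,   35,   24,  226,  365,
          0,    0,    0]), array([-0.004,  0.   ,  0.004,  0.008,  0.012,  0.016,  0.02 ,  0.024,
        0.028,  0.032,  0.036,  0.04 ,  0.044,  0.048,  0.052,  0.056,
        0.06 ,  0.064,  0.068,  0.072,  0.076,  0.08 ,  0.084,  0.088,
        0.092,  0.096]))
head (array([556. , -28.6]), 43.5, 32.7, 122.99) [ 0.5467 -0.0239  0.2372] 1829
flange+ (array([554.6, -28.3]), 55.3, 43.6, 133.78)
strap (array([559. , -32.6]), 124.4, 42.2, 1.46)
plate (array([559.1, -32.8]), 169.7, 100.4, 1.41)
t [113.7, 99.1, 24.9] wz -26.9
t [56.6, 139.8, 24.8] wz -26
```

```bash

python3 -m creep '[{"wx":0,"wy":0,"wz":-6,"tx":25,"ty":22,"tz":5,"gripper":1},{"wx":0,"wy":0,"wz":-12,"tx":50,"ty":44,"tz":10,"gripper":1},{"wx":0,"wy":0,"wz":-18,"tx":75,"ty":66,"tz":15,"gripper":1},{"wx":0,"wy":0,"wz":-23,"tx":96,"ty":84,"tz":20,"gripper":1},{"wx":0,"wy":0,"wz":-27,"tx":114,"ty":99,"tz":25,"gripper":1}]'
python3 -m creep '[{"wx":0,"wy":0,"wz":-6,"tx":12,"ty":31,"tz":5,"gripper":1},{"wx":0,"wy":0,"wz":-12,"tx":25,"ty":62,"tz":10,"gripper":1},{"wx":0,"wy":0,"wz":-18,"tx":40,"ty":95,"tz":16,"gripper":1},{"wx":0,"wy":0,"wz":-23,"tx":50,"ty":122,"tz":22,"gripper":1},{"wx":0,"wy":0,"wz":-26,"tx":57,"ty":140,"tz":25,"gripper":1}]'
python3 - <<'E'
from m import *
p,d,i,f,M=cam("wrist");save(p,"w3.png")
W=world(d,i,f,M);np.savez("w3.npz",p=p,W=W)
o=get_obs();print(o["time_s"],o["tool_pos"],o["tool_rot"])
for n in ["top","wrist"]:
  p2,d2,i2,f2,M2=cam(n); W2=world(d2,i2,f2,M2)
  print(n,nets.place_of("wrench",n)[:1],nets.place_of("wrench_grip",n)[:1])
  x,y,h=W2[...,0],W2[...,1],W2[...,2]
  for nm,m in [("handle",(abs(x-.49)<.09)&(x<.555)&(abs(y-.252)<.03)&(h>.022)&(h<.045)),("ring",(x>.59)&(x<.66)&(abs(y-.256)<.035)&(h>.014)&(h<.045))]:
    print(n,nm,m.sum(),fit(W2[m][:,:2]) if m.sum()>5 else "",np.median(h[m]) if m.sum() else '')
E
```

```text
time_s: 2.52
tool_pos: [0.5048, 0.1004, 0.2243]
tool_rot: [-180.0, 0.0, 156.0]
force: [-0.0, -0.6, 0.3]
grip_width: 0.0871
grasp_force: 0.0
time_s: 2.93
tool_pos: [0.5097, 0.2524, 0.1987]
tool_rot: [180.0, -0.0, -177.9]
force: [0.1, -0.4, 1.1]
grip_width: 0.0866
grasp_force: 0.0
2.9833 [0.50878082 0.2557889  0.19836453] [ 1.79817629e+02 -7.96067035e-02 -1.77607397e+02]
top [{'point': [0.6251, 0.2602, 0.0028], 'confidence': 0.93}] [{'point': [0.4914, 0.2509, 0.0153], 'confidence': 0.69}]
top handle 307 (array([432.9, 246.2]), 64.9, 24.4, 3.77) 0.029157474834824004
top ring 216 (array([620.3, 256.6]), 58.0, 45.4, 3.73) 0.019930077511554123
wrist [{'point': [0.6247, 0.2557, 0.0041], 'confidence': 0.83}] [{'point': [0.4949, 0.2448, 0.0183], 'confidence': 0.86}]
wrist handle 2888 (array([477.4, 248.9]), 155.3, 24.3, 3.08) 0.031491447481131085
wrist ring 270 (array([600.5, 255.7]), 43.4, 21.5, 93.62) 0.02138199708445357
```

View pics/w3.png

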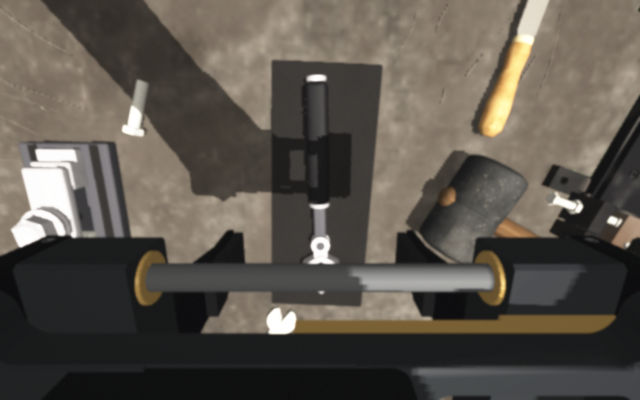

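The handle runs from (315,75) to (318,205) and the knuckle is at (320,245); the gripper hides the ring. I'll plan the descent.

```bash
python3 - <<'E'
from m import *
z=np.load("w3.npz");W=z["W"];x,y,h=W[...,0],W[...,1],W[...,2]
m=(x>.41)&(x<.555)&(abs(y-.25)<.04)&(h>.027)&(h<.036)
print(x[m].min(),x[m].max(),[(round(a,3),round((np.percentile(y[m&(abs(x-a)<.005)],3)+np.percentile(y[m&(abs(x-a)<.005)],97))/2,4)) for a in np.arange(.43,.55,.02)])
o=get_obs();print(o["tool_pos"],o["tool_rot"])
P=o["tool_pos"];plan(P,o["tool_rot"][2],[([.491,.2497,.05],183.4),([.491,.2497,.007],183.4)])
E
```

```text
Traceback (most recent call last):
IndexError: index -1 is out of bounds for axis 0 with size 0
```

```bash
python3 - <<'E'
from m import *
z=np.load("w3.npz");W=z["W"];x,y,h=W[...,0],W[...,1],W[...,2]
m=(x>.38)&(x<.565)&(abs(y-.25)<.04)&(h>.027)&(h<.036)
print(x[m].min(),x[m].max())
for a in np.arange(.40,.56,.02):
  b=m&(abs(x-a)<.006)
  if b.sum()>4: print(round(a,3),b.sum(),np.percentile(y[b],[3,97]).round(4),np.median(h[b]).round(4))
o=get_obs();print(o["tool_pos"],o["tool_rot"])
P=o["tool_pos"];plan(P,o["tool_rot"][2],[([.491,.2497,.05],183.4),([.491,.2497,.007],183.4)])
E
```

```text
0.39633007287248356 0.5363414249587161
0.4 133 [0.2364 0.2548] 0.0294
0.42 281 [0.2348 0.2565] 0.0318
0.44 261 [0.2363 0.2574] 0.0318
0.46 250 [0.2369 0.2592] 0.0318
0.48 231 [0.2384 0.2599] 0.0318
0.5 225 [0.2389 0.261 ] 0.0318
0.52 218 [0.2405 0.2619] 0.0315
0.54 21 [0.2465 0.2572] 0.0283
[0.51083303 0.24873139 0.19953622] [-1.79905491e+02  2.64054210e-02 -1.78316276e+02]
t [19.8, 1.6, 149.5] wz -1.7
t [0.0, -0.0, 43.0] wz -0.0
```

```bash

python3 -m creep '[{"wx":0,"wy":0,"wz":-1,"tx":5,"ty":0,"tz":35,"gripper":1},{"wx":0,"wy":0,"wz":-1,"tx":10,"ty":0,"tz":70,"gripper":1},{"wx":0,"wy":0,"wz":-1,"tx":15,"ty":1,"tz":105,"gripper":1},{"wx":0,"wy":0,"wz":-1.4,"tx":19,"ty":1.5,"tz":135,"gripper":1},{"wx":0,"wy":0,"wz":-1.4,"tx":19,"ty":1.5,"tz":149,"gripper":1}]' 10
python3 -m creep '[{"wx":0,"wy":0,"wz":0,"tx":0,"ty":0,"tz":0,"gripper":1},{"wx":0,"wy":0,"wz":0,"tx":0,"ty":0,"tz":0,"gripper":1},{"wx":0,"wy":0,"wz":0,"tx":0,"ty":0,"tz":0,"gripper":1}]'
python3 - <<'E'
from m import *
for k in range(4):
  p2,d2,i2,f2,M2=cam("top");o=get_obs();print(o["tool_pos"].round(4),o["tool_rot"].round(2))
W2=world(d2,i2,f2,M2)
x,y,h=W2[...,0],W2[...,1],W2[...,2]
m=(x>.59)&(x<.67)&(abs(y-.256)<.04)&(h>.012)&(h<.045)
for a in np.arange(.56,.66,.004):
  b=(abs(x-a)<.002)&(abs(y-.256)<.035)&(h>.013)&(h<.045)
  if b.sum(): print(round(a,3),b.sum(),y[b].min().round(4),y[b].max().round(4),np.median(h[b]).round(4))
mt=(abs(x-.533)<.17)&(abs(y-.25)<.09)&(h>.0022)&(h<.006);
v=p2.sum(-1)<100; print("mat",fit(W2[mt&v][:,:2]))
save(cv2.resize(p2[120:320,160:420],None,fx=3,fy=3)[:600],"t4.png")
E
```

```text
time_s: 3.7
tool_pos: [0.4886, 0.249, 0.047]
tool_rot: [-179.8, -0.3, -176.8]
force: [-0.4, -0.7, -0.1]
grip_width: 0.0873
grasp_force: 0.0
time_s: 3.95
tool_pos: [0.4928, 0.2526, 0.0526]
tool_rot: [179.9, 0.2, -176.7]
force: [-0.0, -0.3, 1.2]
grip_width: 0.0868
grasp_force: 0.0
[0.4929 0.2527 0.0528] [ 179.94    0.22 -176.72]
[0.4927 0.2528 0.0527] [ 179.95    0.21 -176.71]
[0.4924 0.2527 0.0524] [ 179.96    0.19 -176.7 ]
[0.4921 0.2526 0.0521] [ 1.7997e+02  1.6000e-01 -1.7669e+02]
0.56 13 0.2465 0.2598 0.0205
0.564 8 0.2465 0.2599 0.0197
0.568 14 0.2468 0.2609 0.0187
0.572 13 0.2467 0.2609 0.0196
0.576 13 0.2473 0.2626 0.0206
0.58 11 0.2466 0.2626 0.0217
0.584 20 0.2444 0.2657 0.0219
0.588 17 0.2439 0.2633 0.0233
0.592 7 0.2467 0.2605 0.023
0.596 14 0.2478 0.262 0.0186
0.6 14 0.2479 0.2622 0.0184
0.604 9 0.2477 0.2638 0.021
0.608 25 0.2391 0.2732 0.0192
0.612 22 0.2342 0.2781 0.0203
0.616 11 0.2346 0.2786 0.02
0.62 11 0.2345 0.2789 0.0193
0.624 14 0.2347 0.2795 0.0187
0.628 11 0.2343 0.2788 0.0216
0.632 10 0.2348 0.2797 0.0191
0.636 22 0.2351 0.2797 0.0188
0.64 23 0.2377 0.2747 0.0203
0.644 14 0.2468 0.2734 0.0189
0.648 8 0.2521 0.2618 0.0193
mat (array([617.8, 270.5]), 0.0, 0.0, 0.0)
```

View pics/t4.png

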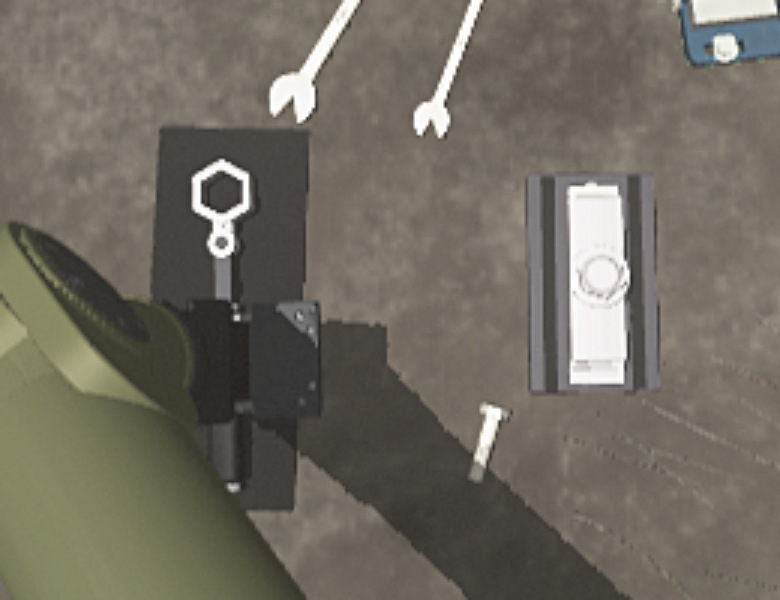

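The ring's hole centre is at crop (221,192), with the pin at (221,242). The fingers straddle the handle just below, and the bolt is at (602,277). I'll lower and grip.

```bash

python3 -m creep '[{"wx":0,"wy":0,"wz":0,"tx":0,"ty":-1,"tz":10,"gripper":1},{"wx":0,"wy":0,"wz":0,"tx":0,"ty":-2,"tz":20,"gripper":1},{"wx":0,"wy":0,"wz":0,"tx":0,"ty":-3,"tz":30,"gripper":1},{"wx":0,"wy":0,"wz":0,"tx":0,"ty":-3,"tz":38,"gripper":1},{"wx":0,"wy":0,"wz":0,"tx":0,"ty":-3,"tz":43,"gripper":1}]' 50
python3 -m creep '[{"wx":0,"wy":0,"wz":0,"tx":0,"ty":0,"tz":0,"gripper":1},{"wx":0,"wy":0,"wz":0,"tx":0,"ty":0,"tz":0,"gripper":0},{"wx":0,"wy":0,"wz":0,"tx":0,"ty":0,"tz":0,"gripper":-0.3},{"wx":0,"wy":0,"wz":0,"tx":0,"ty":0,"tz":0,"gripper":-1},{"wx":0,"wy":0,"wz":0,"tx":0,"ty":0,"tz":0,"gripper":-1}]'
python3 -m creep '[{"wx":0,"wy":0,"wz":0,"tx":0,"ty":0,"tz":0,"gripper":-1},{"wx":0,"wy":0,"wz":0,"tx":0,"ty":0,"tz":0,"gripper":-1},{"wx":0,"wy":0,"wz":0,"tx":0,"ty":0,"tz":0,"gripper":-1},{"wx":0,"wy":0,"wz":0,"tx":0,"ty":0,"tz":0,"gripper":-1},{"wx":0,"wy":0,"wz":0,"tx":0,"ty":0,"tz":0,"gripper":-1}]'
```

```text
time_s: 4.57
tool_pos: [0.49, 0.2485, 0.0055]
tool_rot: [-180.0, -0.1, -176.7]
force: [-0.2, -0.3, -0.2]
grip_width: 0.087
grasp_force: 0.0
time_s: 4.98
tool_pos: [0.4914, 0.2494, 0.008]
tool_rot: [180.0, 0.1, -176.7]
force: [0.1, -0.7, 0.2]
grip_width: 0.068
grasp_force: 0.0
time_s: 5.4
tool_pos: [0.491, 0.2491, 0.0075]
tool_rot: [-180.0, 0.0, -176.7]
force: [0.4, -1.0, 0.1]
grip_width: 0.0351
grasp_force: 0.0
```

```bash

python3 -m creep '[{"wx":0,"wy":0,"wz":0,"tx":0,"ty":0,"tz":0,"gripper":-1},{"wx":0,"wy":0,"wz":0,"tx":0,"ty":0,"tz":0,"gripper":-1},{"wx":0,"wy":0,"wz":0,"tx":0,"ty":0,"tz":0,"gripper":-1},{"wx":0,"wy":0,"wz":0,"tx":0,"ty":0,"tz":0,"gripper":-1},{"wx":0,"wy":0,"wz":0,"tx":0,"ty":0,"tz":0,"gripper":-1}]' 50
python3 - <<'E'
from m import *
o=get_obs();print(o["tool_pos"],o["tool_rot"],o["force"],o["wrist_torque"],o["grip_width"],o["grasp_force"])
E
```

```text
time_s: 5.82
tool_pos: [0.491, 0.2491, 0.0075]
tool_rot: [-180.0, -0.0, -176.7]
force: [0.1, -0.4, 0.4]
grip_width: 0.0239
grasp_force: 50.0
[0.49099317 0.24914401 0.00748711] [-1.79995266e+02 -5.14314566e-03 -1.76660509e+02] [ 0.13230407 -0.42912169  0.43690701] [ 0.12392496 -0.17528398  0.01670371] 0.023904369907061514 50.00010754913092
```

```bash

python3 -m creep '[{"wx":0,"wy":0,"wz":0,"tx":0,"ty":0,"tz":-10,"gripper":-1},{"wx":0,"wy":0,"wz":0,"tx":0,"ty":0,"tz":-30,"gripper":-1},{"wx":0,"wy":0,"wz":0,"tx":0,"ty":0,"tz":-60,"gripper":-1},{"wx":0,"wy":0,"wz":0,"tx":0,"ty":0,"tz":-90,"gripper":-1},{"wx":0,"wy":0,"wz":0,"tx":0,"ty":0,"tz":-113,"gripper":-1}]' 60
python3 - <<'E'
from m import *
a=np.array([.491,.2491,.12]);c=np.array([.4416,.0313,.12])
plan(a,183.3,[((a+c)/2,167.4),(c,151.4)])
E
```

```text
time_s: 6.23
tool_pos: [0.4908, 0.2495, 0.1228]
tool_rot: [180.0, 0.0, -176.6]
force: [0.7, 1.0, -2.4]
grip_width: 0.0236
grasp_force: 60.0
t [30.9, -107.3, -0.0] wz 15.9
t [0.3, -111.7, -0.0] wz 16.0
```

```bash

python3 -m creep '[{"wx":0,"wy":0,"wz":3,"tx":5,"ty":-17,"tz":0,"gripper":-1},{"wx":0,"wy":0,"wz":6,"tx":11,"ty":-39,"tz":0,"gripper":-1},{"wx":0,"wy":0,"wz":9,"tx":17,"ty":-61,"tz":0,"gripper":-1},{"wx":0,"wy":0,"wz":12.5,"tx":24,"ty":-84,"tz":0,"gripper":-1},{"wx":0,"wy":0,"wz":15.9,"tx":31,"ty":-107,"tz":0,"gripper":-1}]'
python3 -m creep '[{"wx":0,"wy":0,"wz":4,"tx":0,"ty":-28,"tz":0,"gripper":-1},{"wx":0,"wy":0,"wz":8,"tx":0,"ty":-56,"tz":0,"gripper":-1},{"wx":0,"wy":0,"wz":11,"tx":0,"ty":-80,"tz":0,"gripper":-1},{"wx":0,"wy":0,"wz":14,"tx":0,"ty":-100,"tz":0,"gripper":-1},{"wx":0,"wy":0,"wz":16,"tx":0,"ty":-112,"tz":0,"gripper":-1}]'
python3 -m creep '[{"wx":0,"wy":0,"wz":0,"tx":0,"ty":0,"tz":0,"gripper":-1},{"wx":0,"wy":0,"wz":0,"tx":0,"ty":0,"tz":0,"gripper":-1},{"wx":0,"wy":0,"wz":0,"tx":0,"ty":0,"tz":0,"gripper":-1},{"wx":0,"wy":0,"wz":0,"tx":0,"ty":0,"tz":0,"gripper":-1},{"wx":0,"wy":0,"wz":0,"tx":0,"ty":0,"tz":0,"gripper":-1}]'
cat > ring.py <<'E'
from m import *
p2,d2,i2,f2,M2=cam("top");W2=world(d2,i2,f2,M2);x,y,h=W2[...,0],W2[...,1],W2[...,2]
np.savez("t.npz",p=p2,W=W2)
o=get_obs();print(o["time_s"],o["tool_pos"].round(4),o["tool_rot"].round(2),o["force"].round(1),o["wrist_torque"].round(2))
t=np.array(o["tool_pos"]);ya=np.radians(o["tool_rot"][2]);c=t[:2]-.1337*np.array([np.cos(ya),np.sin(ya)])
print("expected ring",c.round(4))
z0=o["tool_pos"][2]
m=(np.hypot(x-c[0],y-c[1])<.04)&(h>z0-.01)&(h<z0+.04)
dd=W2[m]-np.r_[c,0]; A=np.c_[dd[:,:2],np.ones(len(dd))]
print("n",m.sum(),fit(W2[m][:,:2]),"med z",np.median(h[m]),"plane slopes",np.linalg.lstsq(A,dd[:,2],rcond=None)[0].round(4))
(u,r)=cv2.minEnclosingCircle((W2[m&(np.hypot(x-c[0],y-c[1])<.03)][:,:2]*1000).astype(np.float32));print(u,r)
save(cv2.resize(p2[150:290,240:440],None,fx=4,fy=4),f"t_{o['time_s']:.2f}.png")
E
python3 ring.py;ls pics
```

```text
time_s: 6.65
tool_pos: [0.4653, 0.1397, 0.1206]
tool_rot: [-180.0, -0.0, 167.3]
force: [0.6, -0.1, -2.8]
grip_width: 0.0234
grasp_force: 60.0
time_s: 7.07
tool_pos: [0.4407, 0.0288, 0.1205]
tool_rot: [-179.9, -0.0, 151.2]
force: [0.2, -0.6, -3.0]
grip_width: 0.0237
grasp_force: 60.0
time_s: 7.48
tool_pos: [0.4421, 0.0326, 0.1205]
tool_rot: [180.0, -0.0, 151.6]
force: [-1.0, 0.4, -3.1]
grip_width: 0.0234
grasp_force: 60.0
7.5333 [0.442  0.0324 0.1205] [ 1.7998e+02 -2.0000e-02  1.5157e+02] [ 0.5 -0.6 -2.3] [ 0.11 -0.07  0.03]
expected ring [ 0.5596 -0.0313]
n 320 (array([553.4, -28.3]), 65.4, 45.3, 153.6) med z 0.13269767421508283 plane slopes [-0.0174  0.0342  0.1317]
(558.4231567382812, -29.53763198852539) 27.851686477661133
t4.png
t_7.53.png
top0.png
w1.png
w2.png
w3.png
```

```bash
cat > ring2.py <<'E'
from m import *
z=np.load("t.npz");W=z["W"];x,y,h=W[...,0],W[...,1],W[...,2]
import sys; zr=float(sys.argv[1]);yaw=np.radians(float(sys.argv[2])); c=np.array([.559,-.031])
dx,dy=x-c[0],y-c[1]; u=dx*np.cos(yaw)+dy*np.sin(yaw); v=-dx*np.sin(yaw)+dy*np.cos(yaw)
m=(abs(h-zr)<.008)&(abs(v)<.035)&(u>-.04)&(u<.2)
for a in np.arange(-.028,.05,.004):
  b=m&(abs(u-a)<.002)
  if b.sum(): print(round(a*1000),b.sum(),(v[b].min()*1000).round(1),(v[b].max()*1000).round(1),(np.median(h[b])*1000).round(1))
print("umin",u[m].min())
n=np.hypot(x-.56,y+.03)<.12
for lo,hi in [(.046,.054),(.010,.022)]:
  q=n&(h>lo)&(h<hi);print(fit(W[q][:,:2]))
E
python3 ring2.py .133 151.4
```

```text
-28 1 1.7 1.7 131.5
-24 9 -5.3 5.5 132.8
-20 26 -12.6 15.6 133.4
-16 27 -19.7 22.0 133.0
-12 23 -22.2 22.3 132.1
-8 14 -22.0 21.3 132.1
-4 15 -22.7 22.3 133.2
0 13 -22.6 22.7 132.9
4 17 -22.3 22.5 133.3
8 14 -21.5 21.8 132.6
12 25 -22.2 21.9 132.8
16 25 -17.5 14.9 133.0
20 20 -11.1 9.7 132.5
24 14 -7.8 6.4 130.7
28 15 -7.8 7.3 131.4
32 15 -7.9 8.3 135.1
36 19 -8.7 10.2 136.1
40 23 -10.2 10.6 135.7
44 18 -9.3 9.5 135.3
48 15 -7.3 6.6 134.4
umin -0.026516285213324636
(array([559.9, -33. ]), 122.2, 41.5, 1.65)
(array([560.8, -33.6]), 168.9, 100.2, 0.93)
```

View pics/t_7.53.png

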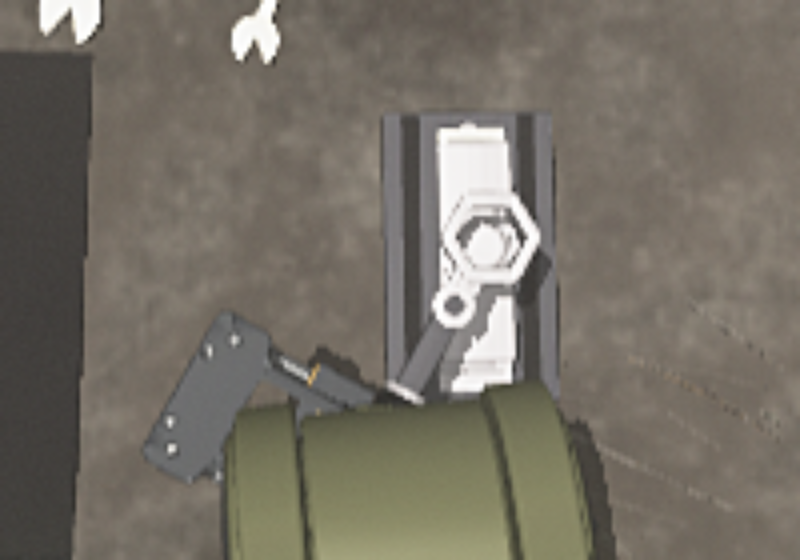

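The ring hangs over the bolt, with the hole centre at (492,238) and the head visible inside it at about (488,243). It needs a small shift, then down to just above the head.

```bash

python3 -m creep '[{"wx":0,"wy":0,"wz":0,"tx":-0.5,"ty":-0.5,"tz":5,"gripper":-1},{"wx":0,"wy":0,"wz":0,"tx":-1.3,"ty":-1.3,"tz":12,"gripper":-1},{"wx":0,"wy":0,"wz":0,"tx":-1.3,"ty":-1.3,"tz":20,"gripper":-1},{"wx":0,"wy":0,"wz":0,"tx":-1.3,"ty":-1.3,"tz":26,"gripper":-1},{"wx":0,"wy":0,"wz":0,"tx":-1.3,"ty":-1.3,"tz":28,"gripper":-1}]'
python3 -m creep '[{"wx":0,"wy":0,"wz":0,"tx":0,"ty":0,"tz":0,"gripper":-1},{"wx":0,"wy":0,"wz":0,"tx":0,"ty":0,"tz":0,"gripper":-1},{"wx":0,"wy":0,"wz":0,"tx":0,"ty":0,"tz":0,"gripper":-1},{"wx":0,"wy":0,"wz":0,"tx":0,"ty":0,"tz":0,"gripper":-1},{"wx":0,"wy":0,"wz":0,"tx":0,"ty":0,"tz":0,"gripper":-1}]'
python3 ring.py; python3 ring2.py .105 151.4; python3 -c "
from m import *
p=np.load('t.npz')['p']"
```

```text
time_s: 7.95
tool_pos: [0.4413, 0.0295, 0.0909]
tool_rot: [-179.9, -0.2, 151.4]
force: [-0.7, 0.3, -3.1]
grip_width: 0.0237
grasp_force: 60.0
time_s: 8.37
tool_pos: [0.4428, 0.0294, 0.0928]
tool_rot: [180.0, 0.0, 151.4]
force: [0.6, 1.0, -2.6]
grip_width: 0.0235
grasp_force: 60.0
8.4167 [0.4427 0.0294 0.0928] [1.8000e+02 4.0000e-02 1.5144e+02] [ 0.4  0.1 -3.7] [ 0.13 -0.02 -0.01]
expected ring [ 0.5601 -0.0345]
n 307 (array([553.8, -31.6]), 64.6, 45.1, 154.59) med z 0.10511036764705828 plane slopes [-0.0423  0.0016  0.1041]
(557.850830078125, -34.202030181884766) 27.51072883605957
-28 4 0.8 5.3 104.3
-24 16 -6.7 11.9 105.4
-20 29 -13.9 19.8 104.6
-16 24 -17.7 23.6 104.4
-12 16 -19.3 24.5 104.9
-8 15 -19.0 24.6 105.3
-4 12 -19.7 24.8 105.2
0 15 -19.7 25.4 104.5
4 11 -18.7 25.1 105.7
8 20 -19.5 24.4 105.1
12 28 -17.5 23.8 105.4
16 25 -12.6 16.5 105.8
20 16 -4.8 10.8 105.0
24 15 -4.6 10.5 103.6
28 13 -4.4 9.3 107.0
32 18 -5.5 12.4 107.9
36 19 -7.2 13.2 107.9
40 18 -6.2 12.4 108.6
44 15 -4.0 10.0 107.1
48 13 -3.7 9.3 106.0
umin -0.02802022395306419
(array([559.8, -32.9]), 122.1, 41.5, 1.62)
(array([560.9, -33.8]), 169.0, 100.1, 0.75)
```

```bash

python3 -m creep '[{"wx":0,"wy":0,"wz":0,"tx":-0.9,"ty":1.1,"tz":0,"gripper":-1},{"wx":0,"wy":0,"wz":0,"tx":-0.9,"ty":1.1,"tz":2,"gripper":-1},{"wx":0,"wy":0,"wz":0,"tx":-0.9,"ty":1.1,"tz":4,"gripper":-1},{"wx":0,"wy":0,"wz":0,"tx":-0.9,"ty":1.1,"tz":6,"gripper":-1},{"wx":0,"wy":0,"wz":0,"tx":-0.9,"ty":1.1,"tz":8,"gripper":-1}]'
python3 -m creep '[{"wx":0,"wy":0,"wz":0,"tx":0,"ty":0,"tz":1,"gripper":-1},{"wx":0,"wy":0,"wz":0,"tx":0,"ty":0,"tz":2,"gripper":-1},{"wx":0,"wy":0,"wz":0,"tx":0,"ty":0,"tz":3,"gripper":-1},{"wx":0,"wy":0,"wz":0,"tx":0,"ty":0,"tz":4,"gripper":-1},{"wx":0,"wy":0,"wz":0,"tx":0,"ty":0,"tz":5,"gripper":-1}]'
python3 ring.py
```

```text
time_s: 8.83
tool_pos: [0.4436, 0.03, 0.0842]
tool_rot: [-180.0, -0.0, 151.4]
force: [0.4, -0.3, -2.0]
grip_width: 0.0239
grasp_force: 60.0
time_s: 9.25
tool_pos: [0.4439, 0.0302, 0.0799]
tool_rot: [-180.0, 0.0, 151.5]
force: [-3.4, 1.0, 3.7]
grip_width: 0.0232
grasp_force: 60.0
9.3 [0.4439 0.0301 0.0798] [-1.7999e+02  1.0000e-02  1.5144e+02] [-3.2  1.1  3.8] [-0.06  0.08 -0.1 ]
expected ring [ 0.5613 -0.0338]
n 444 (array([554.5, -30.7]), 65.0, 45.2, 153.68) med z 0.09254410851200212 plane slopes [-0.0978  0.0367  0.0882]
(559.052734375, -32.83684158325195) 27.500648498535156
```

```bash

python3 -m creep '[{"wx":0,"wy":0,"wz":0,"tx":0.5,"ty":0,"tz":0,"gripper":-1},{"wx":0,"wy":0,"wz":0,"tx":1,"ty":0,"tz":0,"gripper":-1},{"wx":0,"wy":0,"wz":0,"tx":1,"ty":0,"tz":1,"gripper":-1},{"wx":0,"wy":0,"wz":0,"tx":1,"ty":0,"tz":2,"gripper":-1},{"wx":0,"wy":0,"wz":0,"tx":1,"ty":0,"tz":2,"gripper":-1}]'
python3 ring.py
```

```text
time_s: 9.72
tool_pos: [0.4435, 0.0305, 0.0778]
tool_rot: [180.0, 0.1, 151.4]
force: [-1.2, -0.1, 4.9]
grip_width: 0.0239
grasp_force: 60.0
9.7667 [0.4435 0.0304 0.0778] [1.7998e+02 7.0000e-02 1.5145e+02] [-0.9 -0.1  3.7] [-0.28 -0.48 -0.02]
expected ring [ 0.561  -0.0335]
n 448 (array([554.8, -30.7]), 65.6, 45.2, 153.04) med z 0.09263991753816303 plane slopes [-0.0768  0.0295  0.0883]
(559.2190551757812, -32.734806060791016) 27.954721450805664
```

```bash
python3 - <<'E'
from m import *
z=np.load("w2.npz");W=z["W"];x,y,h=W[...,0],W[...,1],W[...,2]
n=np.hypot(x-.559,y+.032)<.03
for lo,hi in [(.074,.09),(.06,.067),(.06,.09)]:
  q=n&(h>lo)&(h<hi);print(q.sum(),fit(W[q][:,:2]),cv2.minEnclosingCircle((W[q][:,:2]*1000).astype(np.float32)))
q=n&(h>.074)&(h<.09);P=W[q][:,:2]*1000-W[q][:,:2].mean(0)*1000
for a in range(0,60,5):  # support widths
  s=P@[np.cos(np.radians(a)),np.sin(np.radians(a))]; w=[ (P@[np.cos(np.radians(a+k)),np.sin(np.radians(a+k))]) for k in (0,60,120)]
  print(a,[round(np.ptp(t),1) for t in w])
z=np.load("t.npz");W=z["W"];x,y,h=W[...,0],W[...,1],W[...,2]
r=np.hypot(x-.5592,y+.0328)
for a,b in [(0,.008),(.008,.013),(.013,.017),(.018,.024)]:
  q=(r>=a)&(r<b)&(h>.04)&(h<.11);print(a,q.sum(),np.percentile(h[q],[5,25,50,75,95]).round(4))
q=(r>.018)&(r<.024)&(h>.08)&(h<.11);A=np.c_[x[q]-.5592,y[q]+.0328,np.ones(q.sum())];print(np.linalg.lstsq(A,h[q],rcond=None)[0])
save(cv2.resize(z["p"][190:230,330:390],None,fx=12,fy=12,interpolation=cv2.INTER_CUBIC),"z1.png")
E
```

```text
604 (array([559.3, -32.5]), 33.1, 29.9, 11.56) ((558.989013671875, -32.53451156616211), 16.94727897644043)
412 (array([558.8, -32.3]), 43.6, 43.4, 47.62) ((559.2548217773438, -32.637691497802734), 22.417165756225586)
1069 (array([558.8, -32.3]), 43.6, 43.4, 47.62) ((559.2548217773438, -32.637691497802734), 22.417165756225586)
0 [np.float64(32.5), np.float64(33.2), np.float64(33.2)]
5 [np.float64(32.9), np.float64(33.7), np.float64(33.7)]
10 [np.float64(33.1), np.float64(33.9), np.float64(33.9)]
15 [np.float64(33.0), np.float64(33.8), np.float64(33.8)]
20 [np.float64(32.7), np.float64(33.5), np.float64(33.5)]
25 [np.float64(32.4), np.float64(32.9), np.float64(32.9)]
30 [np.float64(31.8), np.float64(32.2), np.float64(32.0)]
35 [np.float64(31.1), np.float64(31.3), np.float64(31.3)]
40 [np.float64(30.1), np.float64(30.2), np.float64(30.5)]
45 [np.float64(30.4), np.float64(30.6), np.float64(30.6)]
50 [np.float64(31.6), np.float64(31.6), np.float64(31.3)]
55 [np.float64(32.6), np.float64(32.6), np.float64(31.9)]
0 43 [0.0765 0.0783 0.0794 0.0805 0.0819]
0.008 66 [0.0771 0.078  0.0789 0.0804 0.0818]
0.013 70 [0.0744 0.0769 0.079  0.093  0.0947]
0.018 217 [0.0483 0.0814 0.0933 0.0947 0.0967]
[ 0.03268609 -0.03137946  0.09355054]
```

View pics/z1.png

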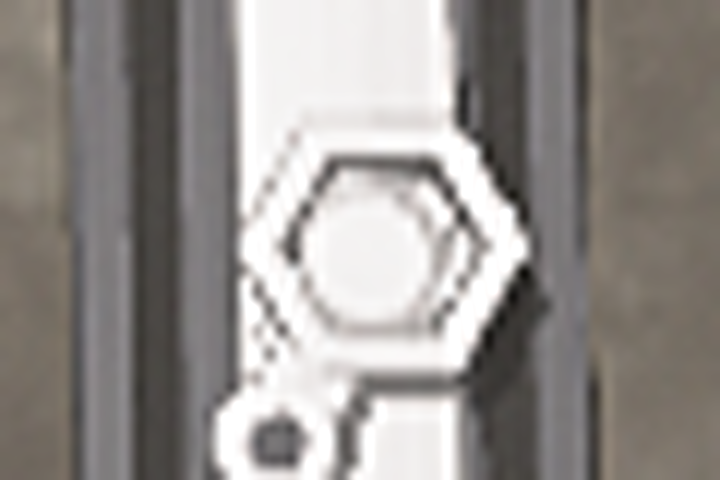

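The zoom shows the hole centred on the head at about (375,255), but the ring is turned relative to the hex. The depth fit puts the head's flats at about 41.5°, so the wrench has to stand at 131.5°, not 151°. I'll lift, turn by -20° and retry.

```bash

python3 -m creep '[{"wx":0,"wy":0,"wz":0,"tx":0,"ty":0,"tz":-4,"gripper":-1},{"wx":0,"wy":0,"wz":0,"tx":0,"ty":0,"tz":-8,"gripper":-1},{"wx":0,"wy":0,"wz":0,"tx":0,"ty":0,"tz":-12,"gripper":-1},{"wx":0,"wy":0,"wz":0,"tx":0,"ty":0,"tz":-16,"gripper":-1},{"wx":0,"wy":0,"wz":0,"tx":0,"ty":0,"tz":-16,"gripper":-1}]'
python3 - <<'E'
from m import *
o=get_obs();print(o["tool_pos"],o["tool_rot"])
plan([.4435,.0304,.092],151.45,[([.4717,.0663,.092],131.5)])
E
```

```text
time_s: 10.18
tool_pos: [0.4431, 0.0305, 0.0941]
tool_rot: [180.0, 0.0, 151.4]
force: [-0.3, 0.3, -3.2]
grip_width: 0.0234
grasp_force: 60.0
[0.44307041 0.03048296 0.09407685] [1.79993064e+02 2.84041888e-02 1.51429438e+02]
t [-7.6, 45.0, 0.0] wz 19.9
```

```bash

python3 -m creep '[{"wx":0,"wy":0,"wz":4,"tx":-1,"ty":9,"tz":0,"gripper":-1},{"wx":0,"wy":0,"wz":9,"tx":-2,"ty":21,"tz":0,"gripper":-1},{"wx":0,"wy":0,"wz":14,"tx":-4,"ty":32,"tz":0,"gripper":-1},{"wx":0,"wy":0,"wz":18,"tx":-6.5,"ty":41,"tz":0,"gripper":-1},{"wx":0,"wy":0,"wz":20,"tx":-7.6,"ty":45,"tz":0,"gripper":-1}]'
python3 -m creep '[{"wx":0,"wy":0,"wz":0,"tx":0,"ty":0,"tz":0,"gripper":-1},{"wx":0,"wy":0,"wz":0,"tx":0,"ty":0,"tz":0,"gripper":-1},{"wx":0,"wy":0,"wz":0,"tx":0,"ty":0,"tz":0,"gripper":-1},{"wx":0,"wy":0,"wz":0,"tx":0,"ty":0,"tz":0,"gripper":-1},{"wx":0,"wy":0,"wz":0,"tx":0,"ty":0,"tz":0,"gripper":-1}]'
python3 ring.py; python3 ring2.py .105 131.5
```

```text
time_s: 10.6
tool_pos: [0.4716, 0.0676, 0.0935]
tool_rot: [179.9, -0.0, 131.3]
force: [-0.8, -0.3, -2.8]
grip_width: 0.0231
grasp_force: 60.0
time_s: 11.02
tool_pos: [0.4708, 0.0659, 0.0935]
tool_rot: [-180.0, 0.0, 131.4]
force: [-0.3, 0.4, -3.0]
grip_width: 0.0236
grasp_force: 60.0
11.0667 [0.4709 0.0659 0.0935] [-1.7998e+02  1.0000e-02  1.3142e+02] [ 0.7  0.5 -2.7] [ 0.12 -0.06 -0.02]
expected ring [ 0.5593 -0.0343]
n 308 (array([554.3, -30.1]), 66.6, 45.0, 131.4) med z 0.10735910657900177 plane slopes [-0.033   0.0166  0.1065]
(559.242919921875, -32.65529251098633) 28.152244567871094
-28 5 1.6 6.1 107.2
-24 17 -8.4 12.2 107.5
-20 30 -14.1 21.4 107.5
-16 28 -18.4 24.5 107.0
-12 15 -19.5 24.7 107.1
-8 15 -19.3 25.3 107.2
-4 13 -18.8 25.3 107.4
0 12 -18.7 25.4 108.1
4 13 -18.4 24.5 107.6
8 21 -19.6 24.8 107.1
12 29 -17.9 23.7 107.5
16 24 -10.1 14.9 107.6
20 16 -3.8 10.8 106.6
24 12 -5.0 9.7 105.5
28 15 -4.8 9.9 108.8
32 14 -5.9 11.6 109.6
36 20 -7.3 13.4 109.8
40 19 -6.9 12.1 110.2
44 14 -3.7 10.8 109.0
48 10 -3.5 9.7 107.6
umin -0.029472860677932783
(array([559.8, -32.9]), 122.1, 41.3, 1.58)
(array([560.6, -33.6]), 169.2, 99.5, 1.29)
```

```bash

python3 -m creep '[{"wx":0,"wy":0,"wz":0,"tx":-0.5,"ty":1.2,"tz":2,"gripper":-1},{"wx":0,"wy":0,"wz":0,"tx":-0.5,"ty":1.2,"tz":5,"gripper":-1},{"wx":0,"wy":0,"wz":0,"tx":-0.5,"ty":1.2,"tz":8,"gripper":-1},{"wx":0,"wy":0,"wz":0,"tx":-0.5,"ty":1.2,"tz":10,"gripper":-1},{"wx":0,"wy":0,"wz":0,"tx":-0.5,"ty":1.2,"tz":11,"gripper":-1}]'
python3 -m creep '[{"wx":0,"wy":0,"wz":0,"tx":0,"ty":0,"tz":1,"gripper":-1},{"wx":0,"wy":0,"wz":0,"tx":0,"ty":0,"tz":2,"gripper":-1},{"wx":0,"wy":0,"wz":0,"tx":0,"ty":0,"tz":3,"gripper":-1},{"wx":0,"wy":0,"wz":0,"tx":0,"ty":0,"tz":4,"gripper":-1},{"wx":0,"wy":0,"wz":0,"tx":0,"ty":0,"tz":5,"gripper":-1}]'
python3 ring.py
```

```text
time_s: 11.48
tool_pos: [0.4719, 0.0667, 0.0819]
tool_rot: [-180.0, -0.0, 131.4]
force: [-0.0, -0.1, -3.2]
grip_width: 0.0234
grasp_force: 60.0
time_s: 11.9
tool_pos: [0.4726, 0.0671, 0.078]
tool_rot: [180.0, 0.0, 131.5]
force: [-2.5, 2.2, 3.4]
grip_width: 0.0236
grasp_force: 60.0
11.95 [0.4726 0.0671 0.078 ] [1.7998e+02 4.0000e-02 1.3146e+02] [-3.5  1.1  3.7] [-0.29  0.06 -0.13]
expected ring [ 0.5611 -0.0331]
n 440 (array([555.4, -28.8]), 64.6, 45.3, 131.26) med z 0.09246272877988737 plane slopes [-0.0835  0.0638  0.0879]
(558.3504028320312, -32.59537887573242) 27.515235900878906
```

```bash

python3 -m creep '[{"wx":0,"wy":0,"wz":0,"tx":0.5,"ty":-0.3,"tz":0,"gripper":-1},{"wx":0,"wy":0,"wz":0,"tx":1,"ty":-0.6,"tz":0,"gripper":-1},{"wx":0,"wy":0,"wz":0,"tx":1.3,"ty":-0.7,"tz":0,"gripper":-1},{"wx":0,"wy":0,"wz":0,"tx":1.3,"ty":-0.7,"tz":1.5,"gripper":-1},{"wx":0,"wy":0,"wz":0,"tx":1.3,"ty":-0.7,"tz":3,"gripper":-1}]'
python3 ring.py
```

```text
time_s: 12.37
tool_pos: [0.4719, 0.0672, 0.075]
tool_rot: [179.9, 0.1, 131.4]
force: [0.6, 0.5, 3.2]
grip_width: 0.0234
grasp_force: 60.0
12.4167 [0.4717 0.0671 0.0747] [1.7995e+02 7.0000e-02 1.3145e+02] [1.6 0.8 3.6] [-0.49 -0.86  0.07]
expected ring [ 0.5602 -0.0331]
n 442 (array([554.9, -28.2]), 65.1, 45.2, 131.2) med z 0.09280145275299234 plane slopes [-0.0714  0.0498  0.088 ]
(558.5382690429688, -31.790132522583008) 27.52345848083496
```

```bash
cat > hole.py <<'E'
from m import *
import sys
zt=float(sys.argv[1])  # ring top height
p,d,i,f,M=cam("top"); W=world(d,i,f,M); np.savez("t.npz",p=p,W=W)
def onplane(z):
    v,u=np.mgrid[:d.shape[0],:d.shape[1]]
    D=np.stack([(u-i["cx"])/f,(v-i["cy"])/f,np.ones(d.shape)],-1)@M[:3,:3].T
    return M[:3,3]+D*((z-M[2,3])/D[...,2])[...,None]
Q=onplane(zt); r=np.hypot(Q[...,0]-.559,Q[...,1]+.0325)
h=W[...,2]
ring=(h>zt-.004)&(h<zt+.01)&(r<.035)
hole=(~ring)&(r<.0175)
n,l,s,c=cv2.connectedComponentsWithStats(hole.astype(np.uint8),connectivity=4)
k=1+np.argmax(s[1:,4]);print("hole area mm2",s[k,4]*((M[2,3]-zt)/f*1000)**2,"(859)",Q[l==k].mean(0).round(4))
out=ring; print("ring z",np.median(h[ring]).round(4))
H=(h>.0805)&(h<.0835)&(r<.013)
print("head top",H.sum(),np.percentile(h[(r<.006)],[10,50,90]).round(4),[np.round(cv2.minEnclosingCircle((W[H][:,:2]*1000).astype(np.float32))[0],1)])
v0,v1,u0,u1=188,232,330,394
save(cv2.resize(p[v0:v1,u0:u1],None,fx=12,fy=12,interpolation=cv2.INTER_CUBIC),sys.argv[2])
for X in ([.559,-.0325,.0815],[.569,-.0325,.0815]):
    q=M[:3,:3].T@(np.array(X)-M[:3,3]);print("px",((q[0]/q[2]*f+i["cx"]-u0)*12).round(1),((q[1]/q[2]*f+i["cy"]-v0)*12).round(1))
E
python3 hole.py .093 z2.png
```

```text
hole area mm2 811.7673357303323 (859) [ 0.5598 -0.0336  0.093 ]
ring z 0.0942
head top 32 [0.0779 0.0796 0.0814] [array([559.9, -33.3])]
px 360.5 286.9
px 360.6 231.5
```

View pics/z2.png

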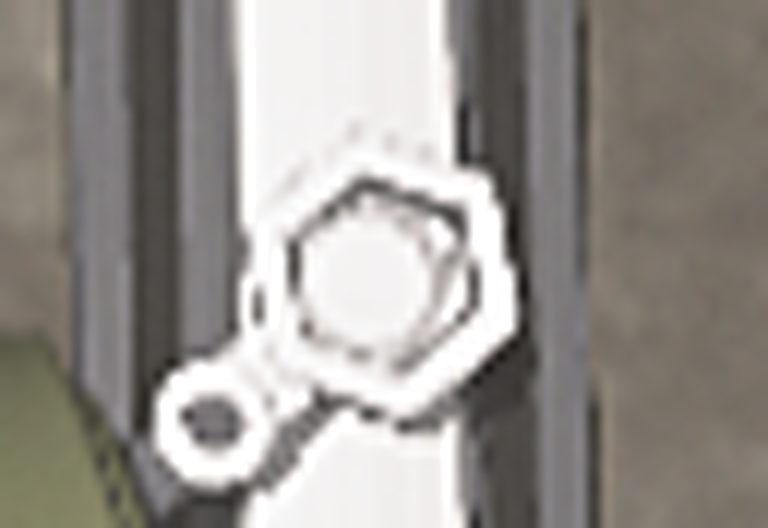

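```bash

python3 -m creep '[{"wx":0,"wy":0,"wz":0,"tx":0,"ty":0,"tz":-1.5,"gripper":-1},{"wx":0,"wy":0,"wz":1,"tx":0,"ty":2.3,"tz":-1.5,"gripper":-1},{"wx":0,"wy":0,"wz":2,"tx":0,"ty":4.6,"tz":-1.5,"gripper":-1},{"wx":0,"wy":0,"wz":3,"tx":-0.2,"ty":7,"tz":-1.5,"gripper":-1},{"wx":0,"wy":0,"wz":4,"tx":-0.3,"ty":9.3,"tz":-1.5,"gripper":-1}]'
python3 hole.py .093 z3.png
python3 -m creep '[{"wx":0,"wy":0,"wz":-2,"tx":0,"ty":-4.6,"tz":0,"gripper":-1},{"wx":0,"wy":0,"wz":-4,"tx":0,"ty":-9.3,"tz":0,"gripper":-1},{"wx":0,"wy":0,"wz":-5,"tx":0,"ty":-11.7,"tz":0,"gripper":-1},{"wx":0,"wy":0,"wz":-6,"tx":0,"ty":-14,"tz":0,"gripper":-1},{"wx":0,"wy":0,"wz":-7,"tx":0,"ty":-16.3,"tz":0,"gripper":-1}]'
python3 hole.py .093 z3.png
```

```text
time_s: 12.88
tool_pos: [0.4775, 0.0737, 0.0756]
tool_rot: [-179.9, -0.1, 127.3]
force: [-0.4, 0.9, 0.2]
grip_width: 0.0238
grasp_force: 60.0
hole area mm2 829.806609857673 (859) [ 0.5584 -0.0336  0.093 ]
ring z 0.0938
head top 22 [0.0773 0.0796 0.081 ] [array([560.6, -32.1])]
px 360.5 286.9
px 360.6 231.5
time_s: 13.35
tool_pos: [0.465, 0.0633, 0.0757]
tool_rot: [180.0, -0.0, 134.5]
force: [3.1, -0.0, -3.3]
grip_width: 0.0235
grasp_force: 60.0
hole area mm2 838.8262469213435 (859) [ 0.559  -0.0325  0.093 ]
ring z 0.0929
head top 25 [0.078  0.0797 0.0809] [array([559.5, -32.9])]
px 360.5 286.9
px 360.6 231.5
```

```bash

python3 -m creep '[{"wx":0,"wy":0,"wz":0,"tx":0,"ty":0,"tz":1,"gripper":-1},{"wx":0,"wy":0,"wz":0,"tx":0,"ty":0,"tz":2,"gripper":-1},{"wx":0,"wy":0,"wz":0,"tx":0,"ty":0,"tz":3,"gripper":-1},{"wx":0,"wy":0,"wz":0,"tx":0,"ty":0,"tz":4,"gripper":-1},{"wx":0,"wy":0,"wz":0,"tx":0,"ty":0,"tz":4,"gripper":-1}]'
python3 hole.py .09 z3.png
python3 - <<'E'
from m import *
o=get_obs();print(o["force"],o["wrist_torque"])
W=np.load("t.npz")["W"];x,y,h=W[...,0],W[...,1],W[...,2]
for yaw in [134.5]:
  a=np.radians(yaw);dx,dy=x-.559,y+.0325;u=dx*np.cos(a)+dy*np.sin(a);v=-dx*np.sin(a)+dy*np.cos(a)
  for k in np.arange(-.024,.08,.006):
    b=(abs(u-k)<.003)&(abs(v)<.024)&(h>.082)&(h<.12); 
    if b.sum(): print(round(k*1000),b.sum(),np.median(h[b]).round(4))
E
```

```text
time_s: 13.82
tool_pos: [0.4653, 0.0633, 0.0719]
tool_rot: [180.0, 0.0, 134.4]
force: [2.4, -0.1, -1.9]
grip_width: 0.0234
grasp_force: 60.0
hole area mm2 844.994851873208 (859) [ 0.5592 -0.0325  0.09  ]
ring z 0.0898
head top 36 [0.0772 0.0789 0.0811] [array([560.2, -32. ])]
px 360.5 286.9
px 360.6 231.5
[ 1.46418965  0.4044992  -1.63692097] [ 0.11385644 -0.57863339  0.16652472]
-24 12 0.0907
-18 36 0.09
-12 32 0.0898
-6 18 0.0904
0 17 0.09
6 20 0.09
12 31 0.0889
18 34 0.0887
24 24 0.0881
30 18 0.0897
36 26 0.0913
42 30 0.0914
48 20 0.09
54 10 0.0864
```

The ring is dropping over the head, now with a slight nose-up tilt. I'll level it and keep lowering.

```bash

python3 -m creep '[{"wx":0,"wy":0.5,"wz":0,"tx":0,"ty":0,"tz":0.5,"gripper":-1},{"wx":0,"wy":1,"wz":0,"tx":0,"ty":0,"tz":1,"gripper":-1},{"wx":0,"wy":1.5,"wz":0,"tx":0,"ty":0,"tz":1.5,"gripper":-1},{"wx":0,"wy":2,"wz":0,"tx":0,"ty":0,"tz":2,"gripper":-1},{"wx":0,"wy":2.5,"wz":0,"tx":0,"ty":0,"tz":2.5,"gripper":-1}]'
cat > chk.py <<'E'
from m import *
import sys
p,d,i,f,M=cam("top");W=world(d,i,f,M);x,y,h=W[...,0],W[...,1],W[...,2]
o=get_obs();print(o["time_s"],o["tool_pos"].round(4),o["tool_rot"].round(2),"F",o["force"].round(1),"T",o["wrist_torque"].round(2))
a=np.radians(float(sys.argv[1]));dx,dy=x-.559,y+.0325;u=dx*np.cos(a)+dy*np.sin(a);v=-dx*np.sin(a)+dy*np.cos(a)
r=np.hypot(u,v);b=(r>.0175)&(r<.024)&(h>.074)&(h<.11)
for lab,s in (("far",u<-.008),("mid",abs(u)<.008),("near",u>.008),("L",v<-.012),("R",v>.012)):
  print(lab,(b&s).sum(),np.median(h[b&s]).round(4))
for lab,lo,hi in (("pin",.033,.047),("neck",.05,.065),("grip",.07,.1)):
  q=(u>lo)&(u<hi)&(abs(v)<.03)&(h>.07)&(h<.12)
  if q.sum(): print(lab,q.sum(),(np.percentile(v[q],[2,98])*1000).round(1),np.median(h[q]).round(4))
E
python3 chk.py 134.4
```

```text
time_s: 14.28
tool_pos: [0.4653, 0.0634, 0.0695]
tool_rot: [180.0, -2.6, 134.4]
force: [0.8, 1.1, -0.9]
grip_width: 0.0234
grasp_force: 60.0
14.3333 [0.4653 0.0632 0.0694] [179.99  -2.59 134.4 ] F [ 2.8  0.7 -2.6] T [ 0.37 -0.6   0.26]
far 67 0.0811
mid 36 0.0819
near 58 0.0814
L 48 0.0817
R 49 0.0814
```

```bash

python3 -m creep '[{"wx":0,"wy":0,"wz":0,"tx":0,"ty":0,"tz":1,"gripper":-1},{"wx":0,"wy":0,"wz":0,"tx":0,"ty":0,"tz":2,"gripper":-1},{"wx":0,"wy":0,"wz":0,"tx":0,"ty":0,"tz":3,"gripper":-1},{"wx":0,"wy":0,"wz":0,"tx":0,"ty":0,"tz":3,"gripper":-1},{"wx":0,"wy":0,"wz":0,"tx":0,"ty":0,"tz":3,"gripper":-1}]'
python3 chk.py 134.4
```

```text
time_s: 14.75
tool_pos: [0.4653, 0.0635, 0.0669]
tool_rot: [180.0, -2.5, 134.5]
force: [1.1, 1.9, 2.0]
grip_width: 0.0235
grasp_force: 60.0
14.8 [0.4653 0.0635 0.0669] [179.99  -2.46 134.45] F [1.3 0.8 2. ] T [-0.04 -0.7   0.18]
far 62 0.0805
mid 34 0.0807
near 60 0.0802
L 46 0.0803
R 44 0.0802
```

Seated and level, with the press showing as about 5 N upward. Now I'll tighten in small arcs and watch the tangential force.

```bash
cat > ft.py <<'E'
from m import *
o=get_obs();y=np.radians(o["tool_rot"][2]);t=np.array([np.sin(y),-np.cos(y),0]);rd=np.array([np.cos(y),np.sin(y),0])
F=np.array(o["force"]);q=np.array(o["tool_pos"])-[.559,-.0326,0]
print("tang",(-F@t).round(2),"rad",(F@rd).round(2),"Fz",F[2].round(1),"Tz",o["wrist_torque"][2].round(2),"yaw",o["tool_rot"][2].round(2),"az",np.degrees(np.arctan2(q[1],q[0])).round(2),"r",np.hypot(q[0],q[1]).round(4),"z",q[2].round(4),"pitchroll",o["tool_rot"][:2].round(1))
E
python3 ft.py
python3 -m creep '[{"wx":0,"wy":0,"wz":1,"tx":0,"ty":2.3,"tz":0,"gripper":-1},{"wx":-0.1,"wy":0,"wz":2,"tx":-0.1,"ty":4.7,"tz":0,"gripper":-1},{"wx":-0.1,"wy":0,"wz":3,"tx":-0.2,"ty":7,"tz":0,"gripper":-1},{"wx":-0.2,"wy":0,"wz":4,"tx":-0.3,"ty":9.4,"tz":0,"gripper":-1},{"wx":-0.2,"wy":0,"wz":5,"tx":-0.5,"ty":11.7,"tz":0,"gripper":-1}]';python3 ft.py
python3 -m creep '[{"wx":0,"wy":0,"wz":1,"tx":0,"ty":2.3,"tz":0,"gripper":-1},{"wx":-0.1,"wy":0,"wz":2,"tx":-0.1,"ty":4.7,"tz":0,"gripper":-1},{"wx":-0.1,"wy":0,"wz":3,"tx":-0.2,"ty":7,"tz":0,"gripper":-1},{"wx":-0.2,"wy":0,"wz":4,"tx":-0.3,"ty":9.4,"tz":0,"gripper":-1},{"wx":-0.2,"wy":0,"wz":5,"tx":-0.5,"ty":11.7,"tz":0,"gripper":-1}]';python3 ft.py
```

```text
tang -1.49 rad -0.35 Fz 2.0 Tz 0.18 yaw 134.45 az 134.28 r 0.1342 z 0.0669 pitchroll [180.   -2.5]
time_s: 15.22
tool_pos: [0.4738, 0.0715, 0.0665]
tool_rot: [-180.0, -2.5, 129.3]
force: [0.7, 1.9, 2.4]
grip_width: 0.0238
grasp_force: 60.0
tang -1.8 rad 1.03 Fz 2.4 Tz 0.31 yaw 129.35 az 129.29 r 0.1345 z 0.0665 pitchroll [-180.    -2.5]
time_s: 15.63
tool_pos: [0.4836, 0.0786, 0.0666]
tool_rot: [180.0, -2.5, 124.4]
force: [1.7, 1.9, 2.1]
grip_width: 0.0235
grasp_force: 60.1
tang -2.48 rad 0.6 Fz 2.1 Tz 0.44 yaw 124.36 az 124.13 r 0.1343 z 0.0666 pitchroll [180.   -2.5]
```

```bash

python3 -m creep '[{"wx":0,"wy":0,"wz":0.6,"tx":0,"ty":2.4,"tz":0,"gripper":-1},{"wx":-0.1,"wy":0,"wz":1.4,"tx":-0.1,"ty":4.8,"tz":0,"gripper":-1},{"wx":-0.1,"wy":0,"wz":2.2,"tx":-0.2,"ty":7.2,"tz":0,"gripper":-1},{"wx":-0.2,"wy":0,"wz":3,"tx":-0.3,"ty":9.6,"tz":0,"gripper":-1},{"wx":-0.2,"wy":0,"wz":4,"tx":-0.5,"ty":12,"tz":0,"gripper":-1}]';python3 ft.py
python3 -m creep '[{"wx":0,"wy":0,"wz":1,"tx":0,"ty":2.3,"tz":0,"gripper":-1},{"wx":-0.1,"wy":0,"wz":2,"tx":-0.1,"ty":4.7,"tz":0,"gripper":-1},{"wx":-0.1,"wy":0,"wz":3,"tx":-0.2,"ty":7,"tz":0,"gripper":-1},{"wx":-0.2,"wy":0,"wz":4,"tx":-0.3,"ty":9.4,"tz":0,"gripper":-1},{"wx":-0.2,"wy":0,"wz":5,"tx":-0.5,"ty":11.7,"tz":0,"gripper":-1}]';python3 ft.py
python3 chk.py 114.5
```

```text
time_s: 16.05
tool_pos: [0.4927, 0.0844, 0.0662]
tool_rot: [-179.9, -2.5, 120.3]
force: [-1.2, 0.2, 4.7]
grip_width: 0.0235
grasp_force: 60.0
tang 0.9 rad 0.74 Fz 4.7 Tz 0.1 yaw 120.29 az 119.55 r 0.1345 z 0.0662 pitchroll [-179.9   -2.5]
time_s: 16.47
tool_pos: [0.5035, 0.09, 0.0663]
tool_rot: [-179.9, -2.5, 115.3]
force: [-2.7, -0.4, 4.5]
grip_width: 0.0234
grasp_force: 60.0
tang 2.56 rad 0.78 Fz 4.5 Tz -0.03 yaw 115.3 az 114.36 r 0.1346 z 0.0663 pitchroll [-179.9   -2.5]
16.5167 [0.5039 0.0902 0.0663] [-179.95   -2.5   115.25] F [-2.6 -0.5  3.9] T [-0.7   0.39 -0.13]
far 65 0.0802
mid 39 0.0794
near 60 0.0795
L 51 0.0794
R 47 0.0795
pin 30 [-9.   9.1] 0.0826
```

```bash

python3 -m creep '[{"wx":0,"wy":0,"wz":0.6,"tx":0,"ty":1.4,"tz":0,"gripper":-1},{"wx":0,"wy":0,"wz":1.2,"tx":0,"ty":2.8,"tz":0,"gripper":-1},{"wx":-0.1,"wy":0,"wz":1.8,"tx":-0.1,"ty":4.2,"tz":0,"gripper":-1},{"wx":-0.1,"wy":0,"wz":2.4,"tx":-0.1,"ty":5.6,"tz":0,"gripper":-1},{"wx":-0.1,"wy":0,"wz":3,"tx":-0.2,"ty":7,"tz":0,"gripper":-1}]';python3 ft.py
python3 -m creep '[{"wx":0,"wy":0,"wz":0.6,"tx":0,"ty":1.4,"tz":0,"gripper":-1},{"wx":0,"wy":0,"wz":1.2,"tx":0,"ty":2.8,"tz":0,"gripper":-1},{"wx":-0.1,"wy":0,"wz":1.8,"tx":-0.1,"ty":4.2,"tz":0,"gripper":-1},{"wx":-0.1,"wy":0,"wz":2.4,"tx":-0.1,"ty":5.6,"tz":0,"gripper":-1},{"wx":-0.1,"wy":0,"wz":3,"tx":-0.2,"ty":7,"tz":0,"gripper":-1}]';python3 ft.py
```

```text
time_s: 16.93
tool_pos: [0.51, 0.0929, 0.0664]
tool_rot: [-179.9, -2.5, 112.3]
force: [-3.4, 0.3, 4.3]
grip_width: 0.0234
grasp_force: 60.0
tang 3.07 rad 1.53 Fz 4.3 Tz -0.14 yaw 112.35 az 111.32 r 0.1347 z 0.0664 pitchroll [-179.9   -2.5]
time_s: 17.35
tool_pos: [0.5167, 0.0955, 0.0664]
tool_rot: [-179.9, -2.5, 109.4]
force: [-2.8, -0.3, 4.1]
grip_width: 0.0235
grasp_force: 60.0
tang 2.78 rad 0.66 Fz 4.1 Tz -0.1 yaw 109.35 az 108.28 r 0.1349 z 0.0664 pitchroll [-179.9   -2.5]
```

```bash

python3 -m creep '[{"wx":0,"wy":0,"wz":0.8,"tx":0,"ty":1.9,"tz":0,"gripper":-1},{"wx":0,"wy":0,"wz":1.6,"tx":0,"ty":3.8,"tz":0,"gripper":-1},{"wx":-0.1,"wy":0,"wz":2.4,"tx":-0.1,"ty":5.6,"tz":0,"gripper":-1},{"wx":-0.1,"wy":0,"wz":3.2,"tx":-0.2,"ty":7.5,"tz":0,"gripper":-1},{"wx":-0.2,"wy":0,"wz":4,"tx":-0.3,"ty":9.4,"tz":0,"gripper":-1}]';python3 ft.py
python3 -m creep '[{"wx":0,"wy":0,"wz":0.8,"tx":0,"ty":1.9,"tz":0,"gripper":-1},{"wx":0,"wy":0,"wz":1.6,"tx":0,"ty":3.8,"tz":0,"gripper":-1},{"wx":-0.1,"wy":0,"wz":2.4,"tx":-0.1,"ty":5.6,"tz":0,"gripper":-1},{"wx":-0.1,"wy":0,"wz":3.2,"tx":-0.2,"ty":7.5,"tz":0,"gripper":-1},{"wx":-0.2,"wy":0,"wz":4,"tx":-0.3,"ty":9.4,"tz":0,"gripper":-1}]';python3 ft.py
```

```text
time_s: 17.77
tool_pos: [0.5258, 0.0983, 0.0664]
tool_rot: [-179.9, -2.5, 105.3]
force: [-2.5, -0.7, 3.6]
grip_width: 0.0236
grasp_force: 60.0
tang 2.59 rad 0.02 Fz 3.6 Tz -0.1 yaw 105.33 az 104.22 r 0.135 z 0.0664 pitchroll [-179.9   -2.5]
time_s: 18.18
tool_pos: [0.535, 0.1005, 0.0664]
tool_rot: [-180.0, -2.5, 101.3]
force: [-3.3, -2.1, 3.7]
grip_width: 0.0235
grasp_force: 60.0
tang 3.61 rad -1.46 Fz 3.7 Tz -0.06 yaw 101.33 az 100.22 r 0.1352 z 0.0664 pitchroll [-180.    -2.5]
```

```bash

python3 -m creep '[{"wx":0,"wy":0,"wz":0.6,"tx":0,"ty":1.4,"tz":0,"gripper":-1},{"wx":0,"wy":0,"wz":1.2,"tx":-0.1,"ty":2.8,"tz":0,"gripper":-1},{"wx":-0.1,"wy":0,"wz":1.8,"tx":-0.2,"ty":4.2,"tz":0,"gripper":-1},{"wx":-0.1,"wy":0,"wz":2.4,"tx":-0.3,"ty":5.6,"tz":0,"gripper":-1},{"wx":-0.1,"wy":0,"wz":3,"tx":-0.4,"ty":7,"tz":0,"gripper":-1}]';python3 ft.py
python3 -m creep '[{"wx":0,"wy":0,"wz":0.6,"tx":0,"ty":1.4,"tz":0,"gripper":-1},{"wx":0,"wy":0,"wz":1.2,"tx":-0.1,"ty":2.8,"tz":0,"gripper":-1},{"wx":-0.1,"wy":0,"wz":1.8,"tx":-0.2,"ty":4.2,"tz":0,"gripper":-1},{"wx":-0.1,"wy":0,"wz":2.4,"tx":-0.3,"ty":5.6,"tz":0,"gripper":-1},{"wx":-0.1,"wy":0,"wz":3,"tx":-0.4,"ty":7,"tz":0,"gripper":-1}]';python3 ft.py; python3 chk.py 94.3
```

```text
time_s: 18.6
tool_pos: [0.5419, 0.1016, 0.0664]
tool_rot: [-179.9, -2.5, 98.4]
force: [-2.3, -0.2, 3.3]
grip_width: 0.0234
grasp_force: 60.0
tang 2.28 rad 0.17 Fz 3.3 Tz -0.03 yaw 98.36 az 97.28 r 0.1353 z 0.0664 pitchroll [-179.9   -2.5]
time_s: 19.02
tool_pos: [0.5489, 0.1024, 0.0664]
tool_rot: [-179.9, -2.5, 95.4]
force: [-2.0, 1.2, 3.5]
grip_width: 0.0236
grasp_force: 60.0
tang 1.88 rad 1.35 Fz 3.5 Tz 0.06 yaw 95.36 az 94.29 r 0.1354 z 0.0664 pitchroll [-179.9   -2.5]
19.0667 [0.5491 0.1025 0.0664] [-179.93   -2.49   95.32] F [-2.4 -0.9  3.7] T [-0.59  0.37 -0.06]
far 65 0.0803
mid 36 0.0797
near 60 0.0797
L 47 0.0797
R 45 0.0803
pin 5 [-8.5 -1.9] 0.0818
```

```bash

python3 -m creep '[{"wx":0,"wy":0,"wz":0.6,"tx":0,"ty":1.4,"tz":0,"gripper":-1},{"wx":0,"wy":0,"wz":1.2,"tx":-0.1,"ty":2.8,"tz":0,"gripper":-1},{"wx":-0.1,"wy":0,"wz":1.8,"tx":-0.2,"ty":4.2,"tz":0,"gripper":-1},{"wx":-0.1,"wy":0,"wz":2.4,"tx":-0.3,"ty":5.6,"tz":0,"gripper":-1},{"wx":-0.1,"wy":0,"wz":3,"tx":-0.4,"ty":7,"tz":0,"gripper":-1}]';python3 ft.py
python3 -m creep '[{"wx":0,"wy":0,"wz":0.6,"tx":0,"ty":1.4,"tz":0,"gripper":-1},{"wx":0,"wy":0,"wz":1.2,"tx":-0.1,"ty":2.8,"tz":0,"gripper":-1},{"wx":-0.1,"wy":0,"wz":1.8,"tx":-0.2,"ty":4.2,"tz":0,"gripper":-1},{"wx":-0.1,"wy":0,"wz":2.4,"tx":-0.3,"ty":5.6,"tz":0,"gripper":-1},{"wx":-0.1,"wy":0,"wz":3,"tx":-0.4,"ty":7,"tz":0,"gripper":-1}]';python3 ft.py
```

```text
time_s: 19.48
tool_pos: [0.5559, 0.1029, 0.0664]
tool_rot: [-179.9, -2.5, 92.4]
force: [-1.2, 2.4, 3.8]
grip_width: 0.0238
grasp_force: 60.0
tang 1.09 rad 2.44 Fz 3.8 Tz 0.12 yaw 92.36 az 91.32 r 0.1355 z 0.0664 pitchroll [-179.9   -2.5]
time_s: 19.9
tool_pos: [0.5626, 0.103, 0.0663]
tool_rot: [-179.8, -2.5, 89.4]
force: [-2.7, 3.0, 4.1]
grip_width: 0.0238
grasp_force: 60.0
tang 2.77 rad 2.95 Fz 4.1 Tz 0.25 yaw 89.38 az 88.48 r 0.1356 z 0.0663 pitchroll [-179.8   -2.5]
```

```bash

python3 -m creep '[{"wx":0,"wy":0,"wz":0.4,"tx":0,"ty":1,"tz":0,"gripper":-1},{"wx":0,"wy":0,"wz":0.8,"tx":0.2,"ty":2,"tz":0,"gripper":-1},{"wx":0,"wy":0,"wz":1.2,"tx":0.3,"ty":3,"tz":0,"gripper":-1},{"wx":-0.1,"wy":0,"wz":1.6,"tx":0.4,"ty":4,"tz":0,"gripper":-1},{"wx":-0.1,"wy":0,"wz":2,"tx":0.5,"ty":5,"tz":0,"gripper":-1}]';python3 ft.py
```

```text
time_s: 20.32
tool_pos: [0.5673, 0.1028, 0.0661]
tool_rot: [-179.8, -2.4, 87.4]
force: [-2.6, 3.2, 4.4]
grip_width: 0.024
grasp_force: 60.0
tang 2.76 rad 3.07 Fz 4.4 Tz 0.32 yaw 87.38 az 86.48 r 0.1357 z 0.0661 pitchroll [-179.8   -2.4]
```

```bash

python3 -m creep '[{"wx":0,"wy":0,"wz":0.4,"tx":0,"ty":1,"tz":0,"gripper":-1},{"wx":0,"wy":0,"wz":0.8,"tx":0.2,"ty":2,"tz":0,"gripper":-1},{"wx":0,"wy":0,"wz":1.2,"tx":0.3,"ty":3,"tz":0,"gripper":-1},{"wx":-0.1,"wy":0,"wz":1.6,"tx":0.4,"ty":4,"tz":0,"gripper":-1},{"wx":-0.1,"wy":0,"wz":2,"tx":0.5,"ty":5,"tz":0,"gripper":-1}]';python3 ft.py; python3 chk.py 85; python3 ft.py;python3 ft.py
```

```text
time_s: 20.73
tool_pos: [0.5721, 0.1026, 0.066]
tool_rot: [-179.8, -2.4, 85.3]
force: [-4.7, 2.5, 5.2]
grip_width: 0.0235
grasp_force: 60.0
tang 4.87 rad 2.07 Fz 5.2 Tz 0.41 yaw 85.35 az 84.45 r 0.1358 z 0.066 pitchroll [-179.8   -2.4]
20.7833 [0.5723 0.1025 0.066 ] [-179.8    -2.4    85.32] F [-5.3  1.3  3.8] T [-0.24  1.07  0.3 ]
far 64 0.0805
mid 40 0.0802
near 63 0.0796
L 54 0.0795
R 44 0.0804
tang 5.38 rad 0.91 Fz 3.8 Tz 0.3 yaw 85.32 az 84.39 r 0.1358 z 0.066 pitchroll [-179.8   -2.4]
tang 5.38 rad 0.91 Fz 3.8 Tz 0.3 yaw 85.32 az 84.39 r 0.1358 z 0.066 pitchroll [-179.8   -2.4]
```

```bash

python3 -m creep '[{"wx":0,"wy":0,"wz":1,"tx":0,"ty":2,"tz":0,"gripper":-1},{"wx":0,"wy":0,"wz":2,"tx":0,"ty":4,"tz":0,"gripper":-1},{"wx":-0.1,"wy":0,"wz":3,"tx":0,"ty":6,"tz":0,"gripper":-1},{"wx":-0.2,"wy":0,"wz":4,"tx":-0.2,"ty":8,"tz":0,"gripper":-1},{"wx":-0.2,"wy":0,"wz":5,"tx":-0.4,"ty":10,"tz":0,"gripper":-1}]';python3 ft.py
cat > fold.py <<'E'
from m import *
# ring direction from ring hole centre->pin; handle direction from tool yaw; top camera
p,d,i,f,M=cam("top");W=world(d,i,f,M);h=W[...,2]
v,u=np.mgrid[:400,:640];D=np.stack([(u-i["cx"])/f,(v-i["cy"])/f,np.ones(d.shape)],-1)@M[:3,:3].T
Q=M[:3,3]+D*((.082-M[2,3])/D[...,2])[...,None]
c=np.array([.5592,-.0325]);rr=np.hypot(Q[...,0]-c[0],Q[...,1]-c[1])
b=(h>.076)&(h<.09)&(rr<.0265)&(rr>.0165)
P=(Q[b][:,:2]-c)
# outer hexagon orientation: 6-fold moment of corner-extent points
o=get_obs()
th=np.degrees(np.arctan2(P[:,1],P[:,0]));R=np.hypot(P[:,0],P[:,1]);far=R>.0238
z=np.exp(1j*np.radians(6*th[far])).mean();print("ring yaw mod60",(np.degrees(np.angle(z))/6)%60,abs(z),far.sum())
pin=(h>.078)&(h<.092)&(rr>.031)&(rr<.05);A=Q[pin][:,:2]-c
a=np.degrees(np.arctan2(A[:,1],A[:,0]));s=abs(a-90)<45;print("pin yaw",np.median(a[s]).round(2),A[s].mean(0).round(4),s.sum(),"tool yaw",o["tool_rot"][2].round(2))
E
python3 fold.py
```

```text
time_s: 21.2
tool_pos: [0.5819, 0.1014, 0.0658]
tool_rot: [-179.8, -2.4, 80.3]
force: [-6.3, 2.8, 4.8]
grip_width: 0.0237
grasp_force: 60.0
tang 6.71 rad 1.72 Fz 4.8 Tz 0.41 yaw 80.3 az 80.32 r 0.136 z 0.0658 pitchroll [-179.8   -2.4]
ring yaw mod60 22.071424725370274 0.7461808216270813 11
pin yaw nan [nan nan] 0 tool yaw 80.23
  return _methods._mean(a, axis=axis, dtype=dtype,
  ret = ret.dtype.type(ret / rcount)
fold.py:14: RuntimeWarning: Mean of empty slice.
  a=np.degrees(np.arctan2(A[:,1],A[:,0]));s=abs(a-90)<45;print("pin yaw",np.median(a[s]).round(2),A[s].mean(0).round(4),s.sum(),"tool yaw",o["tool_rot"][2].round(2))
  ret = um.true_divide(
```

```bash

python3 -m creep '[{"wx":0,"wy":0,"wz":0.8,"tx":0,"ty":1.4,"tz":0,"gripper":-1},{"wx":0,"wy":0,"wz":1.6,"tx":0,"ty":2.8,"tz":0,"gripper":-1},{"wx":-0.1,"wy":0,"wz":2.4,"tx":-0.1,"ty":4.2,"tz":0,"gripper":-1},{"wx":-0.1,"wy":0,"wz":3.2,"tx":-0.2,"ty":5.6,"tz":0,"gripper":-1},{"wx":-0.2,"wy":0,"wz":4,"tx":-0.3,"ty":7,"tz":0,"gripper":-1}]';python3 ft.py;python3 fold.py 2>/dev/null
```

```text
time_s: 21.67
tool_pos: [0.5885, 0.1001, 0.0657]
tool_rot: [-179.8, -2.4, 76.3]
force: [-6.5, 1.9, 5.3]
grip_width: 0.0239
grasp_force: 60.0
tang 6.76 rad 0.32 Fz 5.3 Tz 0.39 yaw 76.3 az 77.45 r 0.136 z 0.0657 pitchroll [-179.8   -2.4]
ring yaw mod60 23.180910331805023 0.8460295384021852 10
pin yaw nan [nan nan] 0 tool yaw 76.25
```

```bash

python3 -m creep '[{"wx":0,"wy":0,"wz":0.8,"tx":0,"ty":1.4,"tz":0,"gripper":-1},{"wx":0,"wy":0,"wz":1.6,"tx":0,"ty":2.8,"tz":0,"gripper":-1},{"wx":-0.1,"wy":0,"wz":2.4,"tx":-0.1,"ty":4.2,"tz":0,"gripper":-1},{"wx":-0.1,"wy":0,"wz":3.2,"tx":-0.2,"ty":5.6,"tz":0,"gripper":-1},{"wx":-0.2,"wy":0,"wz":4,"tx":-0.3,"ty":7,"tz":0,"gripper":-1}]';python3 ft.py;python3 fold.py 2>/dev/null
python3 - <<'E'
from m import *
W=world(*[cam("top")[k] for k in (1,2,3,4)]);x,y,h=W[...,0],W[...,1],W[...,2]
for yy in np.arange(-.01,.05,.005):
  b=(abs(y-yy)<.0025)&(abs(x-.565)<.05)&(h>.07)&(h<.11)
  if b.sum(): print(round(yy,3),b.sum(),x[b].min().round(4),x[b].max().round(4))
E
```

```text
time_s: 22.13
tool_pos: [0.5952, 0.0983, 0.0657]
tool_rot: [-179.8, -2.4, 72.3]
force: [-6.8, 2.4, 4.9]
grip_width: 0.0235
grasp_force: 60.0
tang 7.2 rad 0.17 Fz 4.9 Tz 0.38 yaw 72.3 az 74.55 r 0.1358 z 0.0657 pitchroll [-179.8   -2.4]
ring yaw mod60 23.180910331805023 0.8460295384021852 10
pin yaw nan [nan nan] 0 tool yaw 72.24
```

Force held steady through the fold, and the geometry puts it at about 0.18 rad, so the wrench has tripped. I'll back off to unload the bolt, then lift.

```bash

python3 -m creep '[{"wx":0.1,"wy":0,"wz":-1.6,"tx":-0.2,"ty":-3.8,"tz":0,"gripper":-1},{"wx":0.1,"wy":0,"wz":-3.2,"tx":-0.5,"ty":-7.6,"tz":0,"gripper":-1},{"wx":0.2,"wy":0,"wz":-4.8,"tx":-1,"ty":-11.4,"tz":0,"gripper":-1},{"wx":0.3,"wy":0,"wz":-6.4,"tx":-1.4,"ty":-15.1,"tz":0,"gripper":-1},{"wx":0.3,"wy":0,"wz":-7.5,"tx":-1.8,"ty":-17.7,"tz":0,"gripper":-1}]';python3 ft.py;python3 fold.py 2>/dev/null
```

```text
time_s: 22.8
tool_pos: [0.5788, 0.1014, 0.066]
tool_rot: [-179.9, -2.4, 79.8]
force: [-4.3, 2.3, 4.4]
grip_width: 0.0233
grasp_force: 60.0
tang 4.67 rad 1.52 Fz 4.4 Tz -0.31 yaw 79.8 az 81.58 r 0.1354 z 0.066 pitchroll [-179.9   -2.4]
ring yaw mod60 28.75226128503975 0.7191202281349182 12
pin yaw nan [nan nan] 0 tool yaw 79.87
```

```bash

python3 -m creep '[{"wx":0,"wy":0,"wz":-0.5,"tx":0,"ty":-1.5,"tz":0,"gripper":-1},{"wx":0,"wy":0,"wz":-1,"tx":-0.1,"ty":-3,"tz":0,"gripper":-1},{"wx":0,"wy":0,"wz":-1.5,"tx":-0.2,"ty":-4.5,"tz":0,"gripper":-1},{"wx":0.1,"wy":0,"wz":-2,"tx":-0.2,"ty":-6,"tz":0,"gripper":-1},{"wx":0.1,"wy":0,"wz":-2,"tx":-0.2,"ty":-7,"tz":0,"gripper":-1}]';python3 ft.py;python3 fold.py 2>/dev/null
```

```text
time_s: 23.27
tool_pos: [0.573, 0.102, 0.0663]
tool_rot: [179.9, -2.4, 81.9]
force: [2.0, -1.9, 3.3]
grip_width: 0.0232
grasp_force: 60.0
tang -2.28 rad -1.61 Fz 3.3 Tz 0.02 yaw 81.9 az 84.07 r 0.1353 z 0.0663 pitchroll [179.9  -2.4]
ring yaw mod60 34.25621262387952 0.680735958963362 22
pin yaw nan [nan nan] 0 tool yaw 81.89
```

```bash

python3 -m creep '[{"wx":0,"wy":0,"wz":0,"tx":-0.4,"ty":1.5,"tz":0,"gripper":-1},{"wx":0,"wy":0,"wz":0,"tx":-0.4,"ty":2,"tz":-1,"gripper":-1},{"wx":0,"wy":0,"wz":0,"tx":-0.4,"ty":2,"tz":-3,"gripper":-1},{"wx":0,"wy":0,"wz":0,"tx":-0.4,"ty":2,"tz":-6,"gripper":-1},{"wx":0,"wy":0,"wz":0,"tx":-0.4,"ty":2,"tz":-9,"gripper":-1}]';python3 ft.py
python3 chk.py 94
```

```text
time_s: 23.73
tool_pos: [0.5725, 0.1014, 0.0734]
tool_rot: [-179.8, -2.4, 81.9]
force: [-0.1, -3.0, -8.6]
grip_width: 0.0236
grasp_force: 60.0
tang -0.31 rad -2.97 Fz -8.6 Tz 0.15 yaw 81.88 az 84.27 r 0.1347 z 0.0734 pitchroll [-179.8   -2.4]
23.7833 [0.5727 0.1013 0.0741] [-179.79   -2.39   81.86] F [-0.4 -3.  -8.4] T [-0.08 -0.04  0.  ]
far 59 0.0801
mid 42 0.081
near 55 0.0818
L 48 0.081
R 47 0.0809
```

```bash

python3 -m creep '[{"wx":0,"wy":0,"wz":0,"tx":-0.8,"ty":0,"tz":0,"gripper":-1},{"wx":0,"wy":-0.5,"wz":0,"tx":-1,"ty":0,"tz":-2,"gripper":-1},{"wx":0,"wy":-1,"wz":0,"tx":-1,"ty":0,"tz":-4,"gripper":-1},{"wx":0,"wy":-1.5,"wz":0,"tx":-1,"ty":0,"tz":-6,"gripper":-1},{"wx":0,"wy":-1.5,"wz":0,"tx":-1,"ty":0,"tz":-9,"gripper":-1}]';python3 ft.py
python3 chk.py 94
```

```text
time_s: 24.2
tool_pos: [0.5726, 0.0995, 0.0833]
tool_rot: [-179.8, -0.8, 81.9]
force: [-1.3, -4.4, -11.0]
grip_width: 0.0235
grasp_force: 60.0
tang 0.68 rad -4.55 Fz -11.0 Tz -0.01 yaw 81.91 az 84.13 r 0.1328 z 0.0833 pitchroll [-179.8   -0.8]
24.25 [0.5729 0.0994 0.0839] [-179.84   -0.77   81.88] F [ -2.5  -4.7 -10.6] T [-0.36  0.33 -0.05]
far 68 0.0801
mid 43 0.0819
near 62 0.0832
L 52 0.0819
R 52 0.0811
pin 19 [-11.4   7.5] 0.0888
```

```bash

python3 -m creep '[{"wx":0,"wy":-1,"wz":0,"tx":-0.5,"ty":0,"tz":0,"gripper":-1},{"wx":0,"wy":-2,"wz":0,"tx":-1,"ty":0,"tz":0,"gripper":-1},{"wx":0,"wy":-3,"wz":0,"tx":-1,"ty":0,"tz":0,"gripper":-1},{"wx":0,"wy":-4,"wz":0,"tx":-1,"ty":0,"tz":0,"gripper":-1},{"wx":0,"wy":-5,"wz":0,"tx":-1,"ty":0,"tz":0,"gripper":-1}]';python3 ft.py
python3 chk.py 94
```

```text
time_s: 24.67
tool_pos: [0.5729, 0.0984, 0.0836]
tool_rot: [-179.9, 4.3, 81.9]
force: [-2.7, -5.7, -9.9]
grip_width: 0.0235
grasp_force: 60.0
tang 1.82 rad -6.06 Fz -9.9 Tz -0.02 yaw 81.87 az 83.96 r 0.1318 z 0.0836 pitchroll [-179.9    4.3]
24.7167 [0.5727 0.0985 0.0835] [-179.84    4.39   81.93] F [-1.9 -6.8 -8.7] T [-0.67  0.21 -0.01]
far 62 0.0801
mid 43 0.0816
near 62 0.0833
L 52 0.0821
R 50 0.0812
pin 64 [-11.5   8.4] 0.0887
neck 49 [-13.5   2.2] 0.0879
grip 71 [-23.1  -3.1] 0.0906
```

```bash

python3 -m creep '[{"wx":0,"wy":0,"wz":0,"tx":-1,"ty":0,"tz":0,"gripper":-1},{"wx":0,"wy":0,"wz":0,"tx":-2,"ty":0,"tz":0,"gripper":-1},{"wx":0,"wy":0,"wz":0,"tx":-3,"ty":0,"tz":0,"gripper":-1},{"wx":0,"wy":0,"wz":0,"tx":-3.5,"ty":0.5,"tz":0,"gripper":-1},{"wx":0,"wy":0,"wz":0,"tx":-3.5,"ty":0.5,"tz":0,"gripper":-1}]';python3 ft.py
python3 chk.py 94
```

```text
time_s: 25.13
tool_pos: [0.5731, 0.0981, 0.0844]
tool_rot: [-179.9, 3.9, 81.9]
force: [-2.2, 0.8, -7.0]
grip_width: 0.0239
grasp_force: 60.0
tang 2.3 rad 0.46 Fz -7.0 Tz -0.26 yaw 81.95 az 83.84 r 0.1315 z 0.0844 pitchroll [-179.9    3.9]
25.1833 [0.5731 0.0981 0.0844] [-179.9     3.95   81.95] F [-2.5  1.7 -8.3] T [ 1.23  0.47 -0.25]
far 65 0.0804
mid 44 0.0816
near 61 0.0836
L 49 0.0822
R 52 0.0814
pin 63 [-11.5   8.3] 0.0891
neck 49 [-13.3   2. ] 0.0879
grip 55 [-23.2  -3.2] 0.0907
```

```bash

python3 -m creep '[{"wx":0,"wy":0,"wz":0,"tx":0,"ty":-1,"tz":-1,"gripper":-1},{"wx":0,"wy":-1,"wz":0,"tx":-0.5,"ty":-2,"tz":-2,"gripper":-1},{"wx":0,"wy":-2,"wz":0,"tx":-0.7,"ty":0,"tz":-3,"gripper":-1},{"wx":0,"wy":-3,"wz":0,"tx":-1,"ty":-2,"tz":-4,"gripper":-1},{"wx":0,"wy":-3,"wz":0,"tx":-1,"ty":-1,"tz":-5,"gripper":-1}]';python3 ft.py
python3 chk.py 94
```

```text
time_s: 25.6
tool_pos: [0.5721, 0.096, 0.0892]
tool_rot: [-179.9, 7.2, 82.0]
force: [-2.3, 0.2, -10.0]
grip_width: 0.0235
grasp_force: 60.0
tang 2.36 rad -0.1 Fz -10.0 Tz -0.12 yaw 82.02 az 84.17 r 0.1293 z 0.0892 pitchroll [-179.9    7.2]
25.65 [0.5723 0.096  0.0894] [-179.91    7.12   81.95] F [-2.9  1.8 -8.7] T [ 1.39  0.3  -0.14]
far 64 0.0806
mid 45 0.0822
near 60 0.0838
L 51 0.0825
R 52 0.0817
pin 64 [-10.1   8.5] 0.0906
neck 49 [-13.3   2.1] 0.0902
grip 131 [-24.4  -1.7] 0.101
```

The ring is jamming because I'm lifting it by the handle and the handle pivots in the pads. I'll lower it level again, regrip closer to the ring near the centre of mass, and lift straight up.

```bash

python3 -m creep '[{"wx":0,"wy":1.5,"wz":0,"tx":0.5,"ty":0,"tz":4,"gripper":-1},{"wx":0,"wy":3,"wz":0,"tx":1,"ty":0,"tz":8,"gripper":-1},{"wx":0,"wy":4.5,"wz":0,"tx":1.5,"ty":0,"tz":12,"gripper":-1},{"wx":0,"wy":6,"wz":0,"tx":2,"ty":0,"tz":16,"gripper":-1},{"wx":0,"wy":7,"wz":0,"tx":2.5,"ty":0,"tz":20,"gripper":-1}]';python3 ft.py
python3 chk.py 94
```

```text
time_s: 26.07
tool_pos: [0.5744, 0.0995, 0.0723]
tool_rot: [179.8, -0.4, 81.9]
force: [-3.1, 10.3, 4.3]
grip_width: 0.0235
grasp_force: 60.0
tang 4.47 rad 9.76 Fz 4.3 Tz -0.34 yaw 81.94 az 83.33 r 0.133 z 0.0723 pitchroll [179.8  -0.4]
26.1167 [0.5742 0.0995 0.0715] [179.81  -0.45  81.9 ] F [-2.2 10.2  4.6] T [ 1.78  0.4  -0.24]
far 65 0.0819
mid 46 0.082
near 61 0.0821
L 50 0.0825
R 49 0.0818
pin 42 [-12.4   7.4] 0.0853
```

```bash

python3 -m creep '[{"wx":0,"wy":0.4,"wz":0,"tx":2.5,"ty":-1,"tz":0,"gripper":-0.3},{"wx":0,"wy":0.4,"wz":0.9,"tx":4.5,"ty":-1,"tz":0,"gripper":-0.2},{"wx":0,"wy":0.4,"wz":0.9,"tx":4.5,"ty":-1,"tz":0,"gripper":-0.1},{"wx":0,"wy":0.4,"wz":0.9,"tx":4.5,"ty":-1,"tz":0,"gripper":-0.1},{"wx":0,"wy":0.4,"wz":0.9,"tx":4.5,"ty":-1,"tz":0,"gripper":-0.1}]';python3 ft.py; python3 chk.py 94
```

```text
time_s: 26.53
tool_pos: [0.5728, 0.0993, 0.0697]
tool_rot: [180.0, -0.3, 80.9]
force: [0.6, -0.9, 0.1]
grip_width: 0.0385
grasp_force: 0.0
tang -0.7 rad -0.8 Fz 0.1 Tz 0.01 yaw 80.94 az 84.03 r 0.1326 z 0.0697 pitchroll [180.   -0.3]
26.5833 [0.5726 0.0995 0.0695] [-179.99   -0.31   80.95] F [-0.6  0.2 -0.1] T [-0.03 -0.08  0.03]
far 60 0.0838
mid 40 0.0816
near 62 0.0803
L 48 0.0817
R 46 0.082
pin 41 [-10.8   8.8] 0.0807
```

```bash

python3 -m creep '[{"wx":0,"wy":0,"wz":0,"tx":-6,"ty":0,"tz":2,"gripper":-0.1},{"wx":0,"wy":0,"wz":0,"tx":-13,"ty":0,"tz":4,"gripper":-0.1},{"wx":0,"wy":0,"wz":0,"tx":-20,"ty":0,"tz":7,"gripper":-0.1},{"wx":0,"wy":0,"wz":0,"tx":-27,"ty":0,"tz":9,"gripper":-0.1},{"wx":0,"wy":0,"wz":0,"tx":-31,"ty":0,"tz":10,"gripper":-0.1}]'
python3 -m creep '[{"wx":0,"wy":0,"wz":0,"tx":0,"ty":0,"tz":0,"gripper":-0.4},{"wx":0,"wy":0,"wz":0,"tx":0,"ty":0,"tz":0,"gripper":-1},{"wx":0,"wy":0,"wz":0,"tx":0,"ty":0,"tz":0,"gripper":-1},{"wx":0,"wy":0,"wz":0,"tx":0,"ty":0,"tz":0,"gripper":-1},{"wx":0,"wy":0,"wz":0,"tx":0,"ty":0,"tz":0,"gripper":-1}]' 60;python3 ft.py; python3 chk.py 94
```

```text
time_s: 27.0
tool_pos: [0.5666, 0.0677, 0.0582]
tool_rot: [-179.9, -0.3, 80.9]
force: [0.2, -0.2, -0.2]
grip_width: 0.0388
grasp_force: 0.0
time_s: 27.42
tool_pos: [0.5676, 0.0702, 0.0593]
tool_rot: [-180.0, -0.3, 81.1]
force: [0.1, -0.3, -1.0]
grip_width: 0.0237
grasp_force: 59.5
tang -0.2 rad -0.32 Fz -1.0 Tz 0.24 yaw 81.06 az 85.19 r 0.1031 z 0.0593 pitchroll [-180.    -0.3]
27.4667 [0.5676 0.0701 0.0592] [-179.99   -0.35   81.05] F [ 1.6 -0.7 -1.3] T [-0.03 -0.36  0.21]
far 57 0.0838
mid 18 0.0819
near 0 nan
L 29 0.0827
R 16 0.084
  return _methods._mean(a, axis=axis, dtype=dtype,
  ret = ret.dtype.type(ret / rcount)
```

```bash

python3 -m creep '[{"wx":0,"wy":1,"wz":0,"tx":0.4,"ty":0,"tz":-2,"gripper":-1},{"wx":0,"wy":2,"wz":0,"tx":0.8,"ty":0,"tz":-4,"gripper":-1},{"wx":0,"wy":3,"wz":0,"tx":1.2,"ty":0,"tz":-6,"gripper":-1},{"wx":0,"wy":4,"wz":0,"tx":1.6,"ty":0,"tz":-8,"gripper":-1},{"wx":0,"wy":5,"wz":0,"tx":2,"ty":0,"tz":-10,"gripper":-1}]';python3 ft.py; python3 chk.py 94 2>/dev/null
```

```text
time_s: 27.88
tool_pos: [0.5676, 0.0708, 0.0691]
tool_rot: [-180.0, -5.4, 80.9]
force: [3.0, -2.4, -3.3]
grip_width: 0.0235
grasp_force: 59.5
tang -3.33 rad -1.92 Fz -3.3 Tz 0.31 yaw 80.95 az 85.24 r 0.1038 z 0.0691 pitchroll [-180.    -5.4]
27.9333 [0.5678 0.0706 0.0695] [-179.96   -5.47   80.87] F [ 1.5 -0.1 -4.2] T [-0.18 -0.53  0.22]
far 0 nan
mid 0 nan
near 0 nan
L 0 nan
R 0 nan
```

```bash

python3 -m creep '[{"wx":0,"wy":0,"wz":0,"tx":-0.5,"ty":1,"tz":-1,"gripper":-1},{"wx":0,"wy":0,"wz":0,"tx":-0.3,"ty":1,"tz":-3,"gripper":-1},{"wx":0,"wy":0,"wz":0,"tx":0,"ty":1,"tz":-6,"gripper":-1},{"wx":0,"wy":0,"wz":0,"tx":0.2,"ty":1,"tz":-9,"gripper":-1},{"wx":0,"wy":0,"wz":0,"tx":0.5,"ty":1,"tz":-12,"gripper":-1}]';python3 ft.py; python3 chk.py 94 2>/dev/null
```

```text
time_s: 28.35
tool_pos: [0.5678, 0.0711, 0.0812]
tool_rot: [-179.8, -5.3, 81.0]
force: [0.0, -0.5, -3.0]
grip_width: 0.0237
grasp_force: 59.4
tang -0.1 rad -0.54 Fz -3.0 Tz 0.07 yaw 80.97 az 85.14 r 0.1041 z 0.0812 pitchroll [-179.8   -5.3]
28.4 [0.5682 0.0716 0.082 ] [-179.9    -5.36   80.99] F [ 0.8  0.3 -2.3] T [-0.15 -0.09 -0.01]
far 0 nan
mid 0 nan
near 0 nan
L 0 nan
R 0 nan
```

```bash
python3 - <<'E'
from m import *
p,d,i,f,M=cam("scene");save(p,"s1.png")
E
```

```text
(no output)
```

View pics/s1.png

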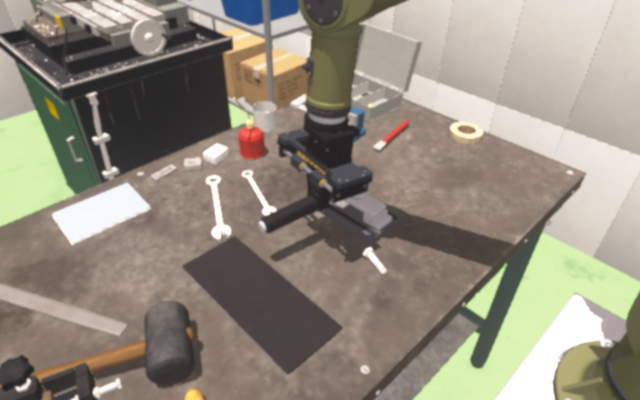

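The wrench is held level and the wrist carries only its weight, so it's free of the bolt. The handle end is at (265,222) and the empty mat is around (262,300). Next: lift, carry it over the mat and turn it.

```bash

python3 -m creep '[{"wx":0,"wy":0,"wz":0,"tx":1,"ty":0,"tz":-10,"gripper":-1},{"wx":0,"wy":0,"wz":0,"tx":3,"ty":0,"tz":-28,"gripper":-1},{"wx":0,"wy":0,"wz":0,"tx":4.5,"ty":0,"tz":-48,"gripper":-1},{"wx":0,"wy":0,"wz":0,"tx":6,"ty":0,"tz":-63,"gripper":-1},{"wx":0,"wy":0,"wz":0,"tx":6.6,"ty":0,"tz":-70,"gripper":-1}]'
cat >> h.py <<'E'
def planw(way):
    """world targets (xyz, world-yaw change) from the measured pose, keeping tilt"""
    o=get_obs();P=np.array(o["tool_pos"]);R=Ro.from_euler('xyz',o["tool_rot"],degrees=True).as_matrix()
    for Q,dy in way:
        s=R.T@(np.array(Q)-P)*1000; w=R.T@[0,0,dy]
        print("t",s.round(1).tolist(),"w",w.round(2).tolist());P=np.array(Q);R=Ro.from_euler('z',dy,degrees=True).as_matrix()@R
E
python3 - <<'E'
from h import *
o=get_obs();P=np.array(o["tool_pos"]);c=np.array([.52,.25,P[2]]);print(P,o["tool_rot"])
planw([(P+(c-P)/3,33.5),(P+(c-P)*2/3,33.5),(c,33.5)])
E
```

```text
time_s: 28.87
tool_pos: [0.5696, 0.0719, 0.1545]
tool_rot: [179.9, -5.4, 81.0]
force: [-0.3, -0.5, -1.8]
grip_width: 0.0234
grasp_force: 59.4
[0.56958174 0.07185731 0.15446473] [179.87308355  -5.38105553  81.03347387]
t [55.8, -25.6, 5.2] w [3.14, 0.07, -33.35]
t [60.6, 9.6, 5.7] w [3.14, 0.07, -33.35]
t [45.3, 41.6, 4.4] w [3.14, 0.07, -33.35]
```

```bash

python3 -m creep '[{"wx":0.6,"wy":0,"wz":-6.6,"tx":11,"ty":-5,"tz":1,"gripper":-1},{"wx":1.2,"wy":0,"wz":-13.3,"tx":22,"ty":-10,"tz":2,"gripper":-1},{"wx":1.9,"wy":0,"wz":-20,"tx":33,"ty":-15,"tz":3,"gripper":-1},{"wx":2.5,"wy":0,"wz":-26.7,"tx":45,"ty":-20,"tz":4,"gripper":-1},{"wx":3.1,"wy":0,"wz":-33.3,"tx":56,"ty":-26,"tz":5,"gripper":-1}]'
python3 -m creep '[{"wx":0.6,"wy":0,"wz":-6.6,"tx":12,"ty":2,"tz":1,"gripper":-1},{"wx":1.2,"wy":0,"wz":-13.3,"tx":24,"ty":4,"tz":2,"gripper":-1},{"wx":1.9,"wy":0,"wz":-20,"tx":36,"ty":6,"tz":3,"gripper":-1},{"wx":2.5,"wy":0,"wz":-26.7,"tx":48,"ty":8,"tz":4,"gripper":-1},{"wx":3.1,"wy":0,"wz":-33.3,"tx":61,"ty":10,"tz":5,"gripper":-1}]'
python3 -m creep '[{"wx":0.6,"wy":0,"wz":-6.6,"tx":9,"ty":8,"tz":1,"gripper":-1},{"wx":1.2,"wy":0,"wz":-13.3,"tx":18,"ty":17,"tz":2,"gripper":-1},{"wx":1.9,"wy":0,"wz":-20,"tx":27,"ty":25,"tz":3,"gripper":-1},{"wx":2.5,"wy":0,"wz":-26.7,"tx":36,"ty":34,"tz":4,"gripper":-1},{"wx":3.1,"wy":0,"wz":-33.3,"tx":45,"ty":42,"tz":4,"gripper":-1}]'
python3 -m creep '[{"wx":0,"wy":0,"wz":0,"tx":0,"ty":0,"tz":0,"gripper":-1},{"wx":0,"wy":0,"wz":0,"tx":0,"ty":0,"tz":0,"gripper":-1},{"wx":0,"wy":0,"wz":0,"tx":0,"ty":0,"tz":0,"gripper":-1},{"wx":0,"wy":0,"wz":0,"tx":0,"ty":0,"tz":0,"gripper":-1},{"wx":0,"wy":0,"wz":0,"tx":0,"ty":0,"tz":0,"gripper":-1}]'
cat > lay.py <<'E'
from m import *
p,d,i,f,M=cam("top");W=world(d,i,f,M);x,y,h=W[...,0],W[...,1],W[...,2]
o=get_obs();print(o["time_s"],o["tool_pos"].round(4),o["tool_rot"].round(2),o["force"].round(1));z=o["tool_pos"][2]
import sys;lo=float(sys.argv[1]);hi=float(sys.argv[2])
for a in np.arange(.40,.68,.008):
  b=(abs(x-a)<.004)&(abs(y-.25)<.06)&(h>lo)&(h<hi)
  if b.sum(): print(round(a,3),b.sum(),y[b].min().round(4),y[b].max().round(4),np.median(h[b]).round(4))
E
python3 lay.py .12 .2
```

```text
time_s: 29.28
tool_pos: [0.5511, 0.1313, 0.1516]
tool_rot: [-179.9, -5.4, 114.8]
force: [-0.7, -0.2, -3.2]
grip_width: 0.0234
grasp_force: 59.4
time_s: 29.7
tool_pos: [0.5349, 0.1907, 0.1522]
tool_rot: [-179.9, -5.4, 148.2]
force: [-0.1, 0.7, -2.6]
grip_width: 0.0238
grasp_force: 59.4
time_s: 30.12
tool_pos: [0.5188, 0.2506, 0.1523]
tool_rot: [180.0, -5.4, -178.3]
force: [0.6, 0.4, -3.5]
grip_width: 0.0234
grasp_force: 59.4
time_s: 30.53
tool_pos: [0.52, 0.2485, 0.1524]
tool_rot: [-180.0, -5.4, -178.9]
force: [1.0, -0.4, -2.5]
grip_width: 0.0237
grasp_force: 59.4
30.5833 [0.5199 0.2488 0.1525] [-179.98   -5.38 -178.84] [-0.3  0.4 -2.7]
0.592 9 0.2452 0.2608 0.1636
0.6 51 0.2464 0.2778 0.1646
0.608 59 0.2384 0.2789 0.165
0.616 47 0.2358 0.281 0.1653
0.624 46 0.2366 0.2833 0.1656
0.632 56 0.2381 0.2835 0.1653
0.64 65 0.2403 0.2779 0.166
0.648 8 0.2565 0.2683 0.1666
```

```bash

python3 -m creep '[{"wx":0,"wy":0.5,"wz":0,"tx":-1,"ty":0,"tz":10,"gripper":-1},{"wx":0,"wy":1,"wz":0,"tx":-3,"ty":0,"tz":32,"gripper":-1},{"wx":0,"wy":1.5,"wz":0,"tx":-5,"ty":0,"tz":55,"gripper":-1},{"wx":0,"wy":2,"wz":0,"tx":-7.5,"ty":0,"tz":78,"gripper":-1},{"wx":0,"wy":2,"wz":0,"tx":-8.5,"ty":0,"tz":90,"gripper":-1}]'
python3 -m creep '[{"wx":0,"wy":0,"wz":0,"tx":-1.3,"ty":0,"tz":10,"gripper":-1},{"wx":0,"wy":0,"wz":0,"tx":-2.6,"ty":0,"tz":20,"gripper":-1},{"wx":0,"wy":0,"wz":0,"tx":-3.9,"ty":0,"tz":30,"gripper":-1},{"wx":0,"wy":0,"wz":0,"tx":-5,"ty":0,"tz":38,"gripper":-1},{"wx":0,"wy":0,"wz":0,"tx":-5.5,"ty":0,"tz":42,"gripper":-1}]'
python3 -m creep '[{"wx":0,"wy":0,"wz":0,"tx":0,"ty":0,"tz":0,"gripper":-1},{"wx":0,"wy":0,"wz":0,"tx":0,"ty":0,"tz":0,"gripper":-1},{"wx":0,"wy":0,"wz":0,"tx":0,"ty":0,"tz":0,"gripper":-1},{"wx":0,"wy":0,"wz":0,"tx":0,"ty":0,"tz":0,"gripper":-1}]'
python3 lay.py .008 .06
```

```text
time_s: 31.0
tool_pos: [0.5185, 0.2484, 0.0586]
tool_rot: [-179.9, -7.6, -178.8]
force: [-0.0, -0.7, -2.4]
grip_width: 0.0236
grasp_force: 59.4
time_s: 31.42
tool_pos: [0.5193, 0.2499, 0.019]
tool_rot: [180.0, -7.4, -178.7]
force: [-0.9, 0.2, -2.8]
grip_width: 0.0236
grasp_force: 59.4
time_s: 31.75
tool_pos: [0.52, 0.2503, 0.0205]
tool_rot: [180.0, -7.3, -178.7]
force: [-1.1, 0.2, -2.3]
grip_width: 0.0238
grasp_force: 59.4
31.8 [0.5199 0.2502 0.0204] [ 179.96   -7.33 -178.67] [ 0.2 -0.7 -3.2]
0.6 24 0.2489 0.2657 0.0302
0.608 32 0.2407 0.276 0.0303
0.616 26 0.2379 0.2811 0.0291
0.624 26 0.2387 0.2854 0.03
0.632 39 0.2402 0.2861 0.0293
0.64 45 0.243 0.2775 0.0296
0.648 8 0.2591 0.2708 0.0299
```

```bash

python3 -m creep '[{"wx":0,"wy":0,"wz":0,"tx":-0.3,"ty":0,"tz":2.5,"gripper":-1},{"wx":0,"wy":0,"wz":0,"tx":-0.6,"ty":0,"tz":5,"gripper":-1},{"wx":0,"wy":0,"wz":0,"tx":-0.9,"ty":0,"tz":7,"gripper":-1},{"wx":0,"wy":0,"wz":0,"tx":-1.1,"ty":0,"tz":8.5,"gripper":-1},{"wx":0,"wy":0,"wz":0,"tx":-1.3,"ty":0,"tz":10,"gripper":-1}]'
python3 lay.py .008 .06
```

```text
time_s: 32.22
tool_pos: [0.5192, 0.2499, 0.0095]
tool_rot: [180.0, -7.4, -178.7]
force: [-1.5, -0.1, 0.6]
grip_width: 0.0236
grasp_force: 59.3
32.2667 [0.5192 0.2499 0.0094] [ 180.     -7.43 -178.67] [-1.5 -1.2  1.3]
0.6 28 0.248 0.2664 0.0199
0.608 21 0.2413 0.2684 0.0198
0.616 19 0.2376 0.2785 0.0185
0.624 22 0.2387 0.2844 0.0205
0.632 31 0.2407 0.2843 0.0188
0.64 43 0.2429 0.2766 0.0206
0.648 3 0.2587 0.2668 0.0198
```

Down on the mat. Releasing slowly and moving clear.

```bash

python3 -m creep '[{"wx":0,"wy":0,"wz":0,"tx":0,"ty":0,"tz":0,"gripper":-0.35},{"wx":0,"wy":0,"wz":0,"tx":0,"ty":0,"tz":0,"gripper":-0.2},{"wx":0,"wy":0,"wz":0,"tx":0,"ty":0,"tz":0,"gripper":0},{"wx":0,"wy":0,"wz":0,"tx":0,"ty":0,"tz":0,"gripper":0.2},{"wx":0,"wy":0,"wz":0,"tx":0,"ty":0,"tz":0,"gripper":0.2}]'
python3 -m creep '[{"wx":0,"wy":0,"wz":0,"tx":0.7,"ty":0,"tz":-5,"gripper":0.3},{"wx":0,"wy":0,"wz":0,"tx":2.6,"ty":0,"tz":-20,"gripper":0.3},{"wx":0,"wy":0,"wz":0,"tx":6,"ty":0,"tz":-50,"gripper":0.3},{"wx":0,"wy":0,"wz":0,"tx":11,"ty":0,"tz":-85,"gripper":0.3},{"wx":0,"wy":0,"wz":0,"tx":15,"ty":0,"tz":-120,"gripper":0.3}]'
python3 -m creep '[{"wx":0,"wy":0,"wz":0,"tx":0,"ty":-40,"tz":-10,"gripper":0.3},{"wx":0,"wy":0,"wz":0,"tx":0,"ty":-80,"tz":-20,"gripper":0.3},{"wx":0,"wy":0,"wz":0,"tx":0,"ty":-120,"tz":-30,"gripper":0.3},{"wx":0,"wy":0,"wz":0,"tx":0,"ty":-160,"tz":-30,"gripper":0.3},{"wx":0,"wy":0,"wz":0,"tx":0,"ty":-190,"tz":-30,"gripper":0.3}]'
python3 -m creep '[{"wx":0,"wy":0,"wz":0,"tx":0,"ty":-30,"tz":0,"gripper":0.3},{"wx":0,"wy":0,"wz":0,"tx":0,"ty":-60,"tz":0,"gripper":0.3},{"wx":0,"wy":0,"wz":0,"tx":0,"ty":-80,"tz":0,"gripper":0.3},{"wx":0,"wy":0,"wz":0,"tx":0,"ty":-80,"tz":0,"gripper":0.3},{"wx":0,"wy":0,"wz":0,"tx":0,"ty":-80,"tz":0,"gripper":0.3}]'
python3 lay.py .010 .06
python3 - <<'E'
from h import *
p=cam("top")[0];save(cv2.resize(p[140:300,190:390],None,fx=3.7,fy=3.7),"end.png")
for q in ["spanner_17","hex_bolt","mat"]: print(q,[np.round(r["point"],4).tolist() for r in nets.place_of(q,"top")[:2]])
E
```

```text
time_s: 32.68
tool_pos: [0.5197, 0.2501, 0.0099]
tool_rot: [180.0, -7.4, -178.7]
force: [1.0, -0.5, 0.8]
grip_width: 0.0461
grasp_force: 0.0
time_s: 33.1
tool_pos: [0.5194, 0.2502, 0.1329]
tool_rot: [180.0, -7.4, -178.6]
force: [1.0, -0.5, 0.9]
grip_width: 0.0565
grasp_force: 0.0
time_s: 33.52
tool_pos: [0.5291, 0.0565, 0.1624]
tool_rot: [-179.9, -7.2, -178.8]
force: [0.1, 0.2, -0.0]
grip_width: 0.0564
grasp_force: 0.0
time_s: 33.93
tool_pos: [0.5304, -0.0209, 0.1613]
tool_rot: [180.0, -7.3, -178.8]
force: [-0.3, 0.5, -0.6]
grip_width: 0.0565
grasp_force: 0.0
33.9833 [ 0.5303 -0.0191  0.1613] [ 179.95   -7.33 -178.67] [ 0.1  0.4 -0. ]
0.4 38 0.2348 0.2565 0.027
0.408 36 0.2337 0.2567 0.0283
0.416 46 0.2338 0.2564 0.0295
0.424 43 0.2342 0.2573 0.0287
0.432 41 0.2346 0.2571 0.0297
0.44 48 0.2346 0.2578 0.0294
0.448 36 0.2353 0.2577 0.0292
0.456 48 0.2354 0.2583 0.0295
0.464 40 0.2359 0.2593 0.0292
0.472 44 0.2362 0.2591 0.0292
0.48 48 0.236 0.2596 0.029
0.488 36 0.237 0.2599 0.0288
0.496 48 0.2371 0.2604 0.0289
0.504 36 0.237 0.2607 0.0293
0.512 47 0.2375 0.2611 0.0292
0.52 37 0.2375 0.2618 0.0287
0.528 40 0.238 0.2612 0.0283
0.536 24 0.2407 0.261 0.0202
0.544 23 0.2439 0.257 0.02
0.552 26 0.2441 0.2575 0.0198
0.56 21 0.2444 0.2587 0.0195
0.568 27 0.2447 0.2582 0.0197
0.576 24 0.2439 0.26 0.0221
0.584 36 0.2419 0.2631 0.0226
0.592 22 0.2444 0.2623 0.0207
0.6 36 0.2478 0.2778 0.0193
0.608 36 0.2408 0.2808 0.0196
0.616 25 0.2376 0.2838 0.0188
0.624 28 0.2383 0.2856 0.0191
0.632 31 0.2406 0.2835 0.0192
0.64 42 0.2426 0.2772 0.0203
0.648 5 0.2591 0.2709 0.0181
spanner_17 [[0.7869, 0.1639, 0.0006], [0.7622, 0.0708, 0.0022]]
hex_bolt [[0.4357, 0.0479, 0.0023]]
mat [[0.5309, 0.2542, 0.0007]]
```

View pics/end.png

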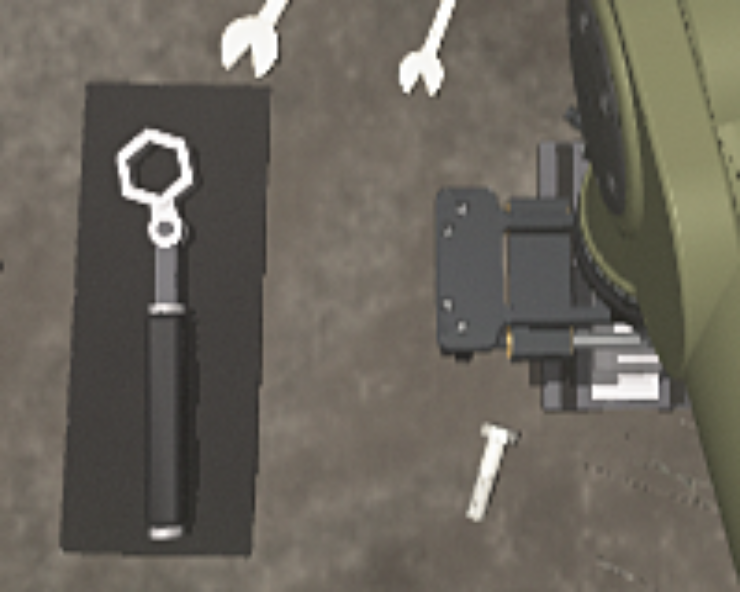

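The wrench lies flat on the mat: ring at (155,168), pin at (165,228), handle down to (166,533), with a clear fold of about 0.19 rad. The hex bolt and spanners haven't moved and the gripper is clear, so I'll hand in.

```bash
python3 -c "
from cell import env
print(env.sign_off())"
```

```text
the job is handed in; nothing more can be done
None
```

The job is handed in, but `env.sign_off()` returned no verdict: the bolt was tightened until the wrench tripped, and the wrench now lies flat on the mat, folded about 0.19 rad by my measurement, with the hex bolt and spanners where they were.

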